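# Fit the last two rollers and set the bearing nut

### The arm

A 7-joint arm with a two-finger parallel gripper is mounted at the origin on a cart in front of the work surface, level with it; the furniture and walls round the work are solid. World frame = base frame: x ahead of the robot, y to its left, z up, the work surface at z = 0. Lengths are in m, angles in rad, forces in N, time in s.
With the tool pointing down it reaches from about 0.425 to 0.875 m from the base axis. Payload 4.7 kg.
Tool frame: the origin (TCP) lies at the very end of the fingers, on their centre line; the grasp point (between the pads) lies 19 mm behind it; x points along the fingers, z is the direction in which the jaws open and shut, and the axes are right-handed (so a half turn about x gives the same grasp; the last joint's range is limited). The gripper opens to 87 mm and grips with 3 to 60 N. Pads are 19 mm wide; open, the fingers measure 117 mm over their backs; the gripper's body (75 mm by 190 mm) begins 51 mm behind the grasp point.
Start: joints at [1.124, 0.321, -0.07, 1.45, 0.023, 1.371, -0.057], TCP at [0.289, -0.582, 0.223] pointing down, gripper open.
Joint ranges: [-2.86, 2.86], [-0.3, 2.09], [-1.38, 1.24], [0.06, 2.45], [-1.56, 4.7], [0.09, 2.05], [-2.69, 2.69]. Speed limits (rad/s): [2.57, 2.57, 3.14, 3.14, 3.14, 3.14, 3.14].

### API

Orientations are given as a rotation vector (axis times angle).
In Python, from bench import telemetry, viewer, workorder gives the robot as it stands.
- The arm moves only by the shell command python3 -m creep 'ROWS' [FORCE]. ROWS is JSON, a list of rows, each an object of numbers: "fingers": the opening, from 0 (shut) to 1 (fully open); "x", "y", "z": the shift along the tool's x, y, z in units of 40 mm (1.0 is 40 mm); "twist": the turn about the tool's x in units of 5 degrees (1.0 is 5 degrees). In form: [{"fingers": .., "x": .., "y": .., "z": .., "twist": ..}, ...]. A call has 1 to 20 rows; each row is the pose to reach, as a shift and turn from the pose commanded when the call began, along the tool's axes at that moment; what a row does not reach only later rows make up. A row lasts 1/12 s, in which the tool goes at most 41.7 mm and 7.16 degrees, less where a joint would pass 70% of its speed; a pose out of reach is approached as far as the arm can. A call with a gripper value outside its range is refused whole. The fingers move at their own pace and stop on an object; FORCE is the grip in N (left out, the last holds). Time passes only in rows, so rows that repeat a pose let the fingers close. It gives the time, the measured TCP pose, the force and the opening at its end, in the units of the state.
- telemetry.get_state(): the state, without advancing time (a new reading comes with each control period).
- viewer.get_image(name): name is "scene" or "top"; returns a dict with "pixels" (400x640x3 uint8, red, green, blue), "z_map" (400x640 float32, m along the optical axis (not along the pixel's ray), 0 where there is no reading), "K" (3x3 intrinsics, pixels), "xyz" and "attitude" of the camera in the world. Camera axes: x right, y up, looking along -z (the intrinsics and any distortion apply to the point x, -y, -z); pixel columns grow to the right and rows downward; lengths in m; the calibration is good to about 2 mm. A picture is of the moment at which its call begins.
- workorder.close_job(): hands the job in, once; it reports no verdict.
The state is a dict: "time": time; "joint_positions": joint angles; "qd": joint speeds; "joint_torque": joint torques, N m; "position": TCP position; "tool_rot": TCP orientation; "ft_force": force on the tool from outside, world axes, zero at the start; "torque": the same for the moment, N m; "grip_width": opening from 0.0 (shut) to 1.0 (fully open).
Only numpy, scipy, OpenCV 4.12 (cv2) and the standard library are available. Lean on these libraries where they do the work, as an engineer would, in place of code of your own. Each camera call takes 0.05 s, during which the arm holds its last target.

### The job

Finish this swivel-hub roller bearing: first drop the two loose steel rollers upright into the two empty pockets of the square housing, one in each, so that both sit fully down. Then screw the knurled nut on the middle spindle down (clockwise seen from above) until it bottoms out, back it off a quarter turn for running clearance, and finish still gripping the nut there - do not let go of it at the end.

Things in the scene. Friction and masses are not known exactly. Their poses are not given: they have to be found in the camera images.
- hub: square dark steel bearing housing, 130 x 130 x 34 mm, fixed; origin at the centre of its underside, z up. Six pockets on a circle of radius 46 mm, every 60 deg; four hold fixed rollers standing 14 mm out (to 48 mm above the table), the two on its +y and -y axis are empty. A 16 to 18 mm spindle in the middle, up to 100 mm above the table, carries the knurled nut
- pocket_a (a point): centre of the mouth of the empty pocket on the hub's +y side: bore 21.5 mm, 26 mm deep, mouth 34 mm above the table; axes as those of the hub. Nearest neighbours along the circle are 46 mm away, so fingers fit best when they close along the hub's x axis
- pocket_b (a point): the same for the empty pocket on the hub's -y side
- roller_a: loose plain steel roller, a cylinder of 18 mm diameter, 40 mm long, 80 g, standing upright on the table; origin at the centre of its underside, z up along its axis. Either roller may go into either pocket; seated it stands 14 mm out of the housing
- roller_a_center (a point): middle of roller_a, 20 mm above its underside
- roller_b: the second loose roller, the same as roller_a
- roller_b_center (a point): middle of roller_b, 20 mm above its underside
- nut (a joint): turn of the knurled nut in rad: 0 = bottomed out (hard stop), growing as it is unscrewed (anticlockwise from above); right-hand thread, rises 6 mm a turn; starts 1.6 to 2.7 rad up. About 0.06 N m of friction; stays where it is left. At the stop a 30 N grip slips round it if turned further
- nut_grip (a point): on the spindle axis at mid-height of the nut's knurled head, the height to grip: head 43 to 45 mm in diameter, 30 mm high (15 mm above and below), aluminium, a dark index line on top along the nut's own x axis; 73 mm above the table when bottomed. Fingers may reach at most 22 mm below this point (standing rollers)
Mind the look-alikes: they are no part of the job. Leave any red look-alike of the roller_a alone. What is shaped like the roller_b but pink is not meant.

How it is judged:
By the outcome, as a careful person would: the job done as asked, in the order asked, and still so for the second after the job is handed in, while the arm keeps its last pose, push and grip.
It also fails if it takes over 72 s, if anything falls off the work surface, if the arm or the gripper's body presses on something with over 40 N, if the wrist force passes 120 N, or if a joint passes its speed limit or range.

## Working session

There is one attempt and no reset: what is moved stays moved. The work goes in short steps, Python scripts to look and compute and a shell command to move; the robot and the scene stay as the last step left them, time stands still between calls to the robot, and variables do not carry over. Pictures are saved under pics/ and viewed, and the job is handed in when it is done.

```bash
ls; mkdir -p pics
python3 - <<'E'
from bench import telemetry, viewer
import cv2,numpy as np
print(telemetry.get_state())
for n in ("scene","top"):
    d=viewer.get_image(n); np.savez(f"pics/{n}0.npz",**d)
    cv2.imwrite(f"pics/{n}0.png",d["pixels"][:,:,::-1]); print(n,d["K"],d["xyz"],d["attitude"],[k for k in d])
E
```

```text
pics
{'time': 0.0, 'joint_positions': array([ 1.12410885,  0.32182576, -0.07013312,  1.45164107,  0.02259631,
        1.37078136, -0.05689228]), 'qd': array([-7.78724942e-05,  2.89412467e-04, -1.98336475e-03, -1.27830168e-03,
        9.31282426e-04,  2.56539904e-04,  3.92038013e-04]), 'joint_torque': array([-6.54580867e-05, -4.91294789e+01, -4.04130695e-01, -3.12522089e+01,
       -6.39413833e-02,  4.38973715e-02,  1.72577943e-04]), 'position': array([ 0.28877148, -0.58173633,  0.22147712]), 'tool_rot': array([ 0.86434297,  1.3943228 , -0.86283853]), 'ft_force': array([-0.21393896, -1.54582349, -0.77085875]), 'torque': array([-0.02674846,  0.021379  ,  0.00102621]), 'grip_width': 0.9976500285399101}
scene [[494.36220418   0.         326.17318772]
 [  0.         494.36220418 203.4052814 ]
 [  0.           0.           1.        ]] [0.21968626 0.60545034 0.7823358 ] [ 0.28884865 -0.99550639 -2.46534607] ['pixels', 'z_map', 'K', 'xyz', 'attitude']
top [[434.00070614   0.         313.33714559]
 [  0.         434.00070614 196.9409491 ]
 [  0.           0.           1.        ]] [ 0.40255145 -0.00149124  0.92579967] [ 0.17087154 -0.14836333 -1.43818433] ['pixels', 'z_map', 'K', 'xyz', 'attitude']
```

View pics/top0.png

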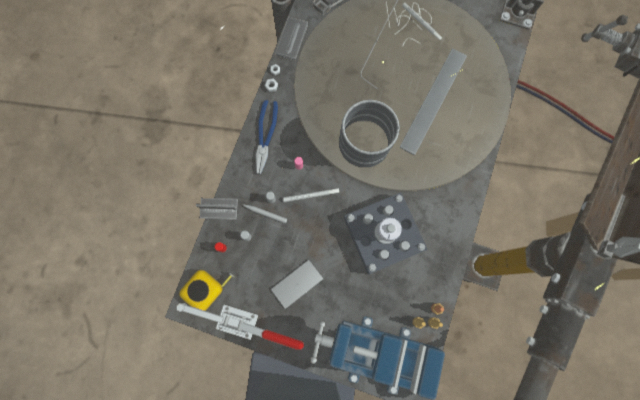

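View pics/scene0.png

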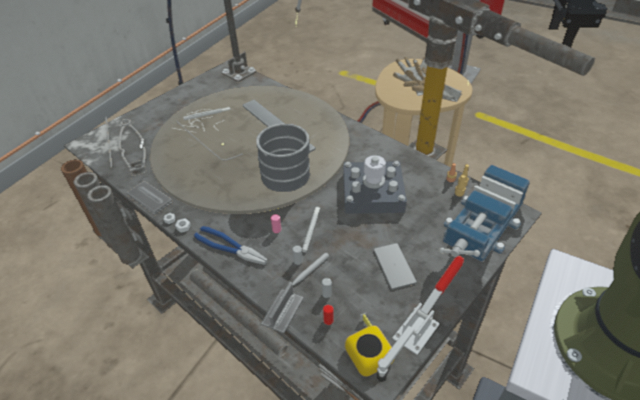

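```bash
cat > h.py <<'E'
import numpy as np,cv2
from scipy.spatial.transform import Rotation as R
def world(d):
    K=d["K"];z=d["z_map"];v,u=np.mgrid[:400,:640]
    x=(u-K[0,2])/K[0,0]*z;y=(v-K[1,2])/K[1,1]*z
    p=np.stack([x,-y,-z],-1)
    return p@R.from_rotvec(d["attitude"]).as_matrix().T+d["xyz"]
def proj(d,p):
    q=(np.atleast_2d(p)-d["xyz"])@R.from_rotvec(d["attitude"]).as_matrix()
    return np.c_[d["K"][0,2]+d["K"][0,0]*q[:,0]/-q[:,2], d["K"][1,2]-d["K"][1,1]*q[:,1]/-q[:,2]]
def load(f): return dict(np.load(f))
E
python3 - <<'E'
from h import *
for n,pts in (("top",[(271,197),(245,236),(220,247),(298,162),(389,229),(240,280),(300,285),(390,262)]),("scene",[(326,285),(298,249),(328,315),(276,224),(374,163)])):
    d=load(f"pics/{n}0.npz");w=world(d)
    for u,v in pts: print(n,u,v,w[v,u].round(4))
    im=d["pixels"][:,:,::-1]
    for k,(a,b,c,e,s) in enumerate([(330,180,120,100,6),(200,150,120,110,6)] if n=="top" else [(330,140,90,90,8),(260,200,110,130,6)]):
        cv2.imwrite(f"pics/{n}0c{k}.png",cv2.resize(im[b:b+e,a:a+c],None,fx=s,fy=s,interpolation=cv2.INTER_CUBIC)[:600,:800])
E
```

```text
top 271 197 [0.5762 0.1112 0.038 ]
top 245 236 [0.4883 0.1517 0.0406]
top 220 247 [0.4597 0.1987 0.0401]
top 298 162 [0.6587 0.0654 0.038 ]
top 389 229 [ 0.5306 -0.1299  0.1005]
top 240 280 [ 0.3995  0.1545 -0.0004]
top 300 285 [0.4053 0.0281 0.0062]
top 390 262 [ 0.474  -0.1486  0.033 ]
scene 326 285 [0.4879 0.162  0.0405]
scene 298 249 [0.5753 0.1167 0.0427]
scene 328 315 [0.4571 0.2099 0.032 ]
scene 276 224 [0.6569 0.0724 0.028 ]
scene 374 163 [ 0.5333 -0.1273  0.0908]
```

View pics/top0c0.png

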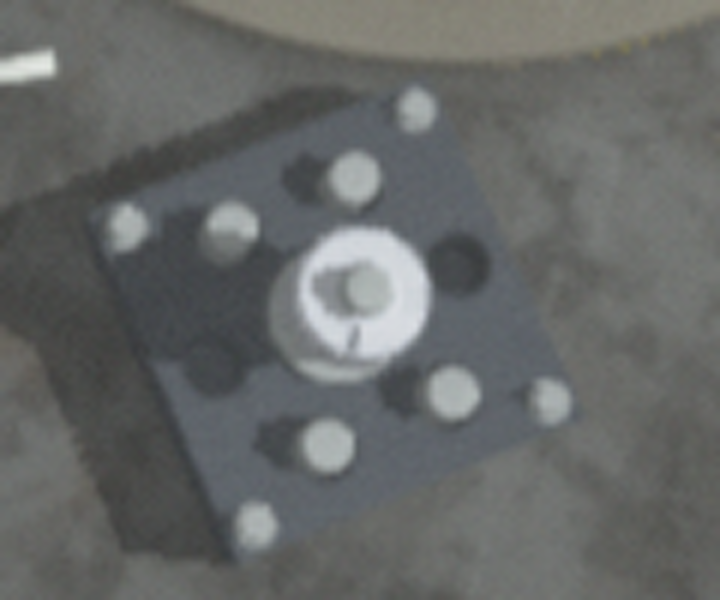

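View pics/top0c1.png

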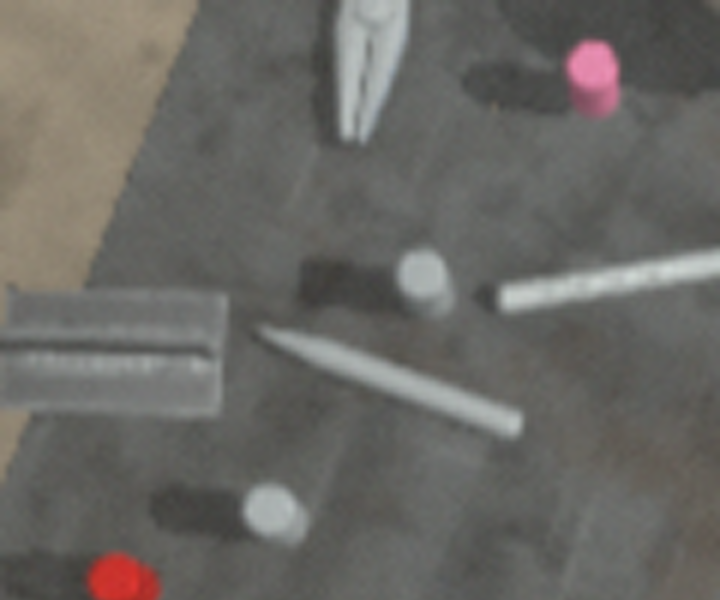

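View pics/scene0c0.png

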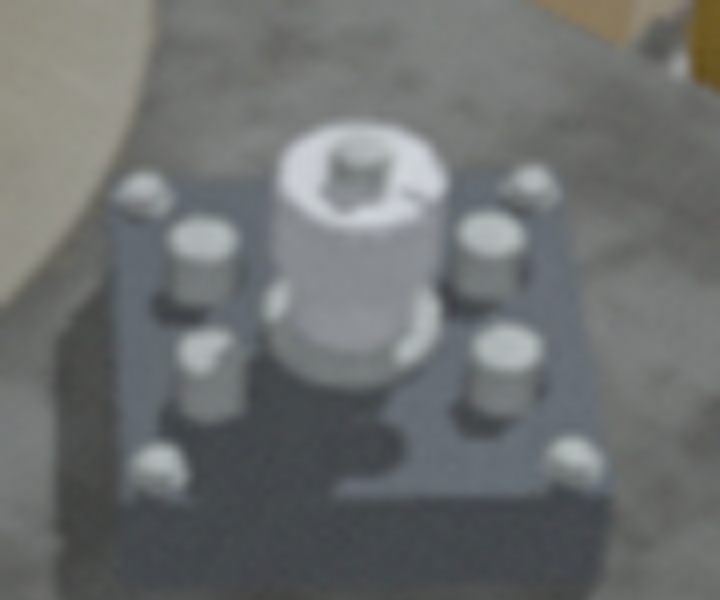

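```bash
cat >> h.py <<'E'
def ray(d,uv,z):
    uv=np.atleast_2d(uv).astype(float);K=d["K"]
    p=np.c_[(uv[:,0]-K[0,2])/K[0,0],-(uv[:,1]-K[1,2])/K[1,1],-np.ones(len(uv))]@R.from_rotvec(d["attitude"]).as_matrix().T
    return d["xyz"]+p*((z-d["xyz"][2])/p[:,2])[:,None]
def uncrop(c,off,s): return (np.atleast_2d(c)+.5)/s-.5+np.array(off)
E
python3 - <<'E'
from h import *
T=load("pics/top0.npz");S=load("pics/scene0.npz")
def sub(n,a,b): print(n,a.round(4).tolist())
rt=ray(T,uncrop([(355,180),(231,230),(453,393),(328,446)],(330,180),6),.048)
pt=ray(T,uncrop([(462,264),(215,362)],(330,180),6),.034)
rs=ray(S,uncrop([(490,237),(507,349),(203,240),(212,354)],(330,140),8),.048)
bt=ray(T,uncrop([(423,275),(270,510),],(200,150),6),.040)
print(rt.round(4),rt.mean(0)[:2],"\n",pt.round(4),pt.mean(0)[:2],"\n",rs.round(4),rs.mean(0)[:2],"\n",bt.round(4))
# grids of depth
for d,n in((T,'top'),(S,'scene')):
    w=world(d)
    for c in (bt[0],bt[1]):
        m=(np.hypot(w[...,0]-c[0],w[...,1]-c[1])<.03)&(w[...,2]>.033)&(w[...,2]<.048)
        print(n,m.sum(),w[m].mean(0))
    c=rt.mean(0)
    m=(np.hypot(w[...,0]-c[0],w[...,1]-c[1])<.04)&(w[...,2]>.08)
    print(n,'nut',np.percentile(w[m][:,2],[10,50,90]),np.median(w[m],0))
    m=(np.hypot(w[...,0]-c[0],w[...,1]-c[1])<.15)&(abs(w[...,2])<.01);print('table z',np.median(w[m][:,2]))
E
```

```text
[[ 0.5787 -0.1338  0.048 ]
 [ 0.5561 -0.0935  0.048 ]
 [ 0.5103 -0.1732  0.048 ]
 [ 0.4874 -0.1332  0.048 ]] [ 0.53313122 -0.1334282 ] 
 [[ 0.5568 -0.1753  0.034 ]
 [ 0.5123 -0.0942  0.034 ]] [ 0.53457821 -0.13473284] 
 [[ 0.5109 -0.1713  0.048 ]
 [ 0.4883 -0.1322  0.048 ]
 [ 0.5804 -0.1328  0.048 ]
 [ 0.5573 -0.093   0.048 ]] [ 0.53423387 -0.13231153] 
 [[0.5789 0.1133 0.04  ]
 [0.4911 0.1531 0.04  ]]
top 60 [0.57957108 0.11413923 0.03872805]
top 60 [0.49219742 0.15379711 0.03911148]
top nut [0.08677963 0.08949347 0.09746664] [ 0.53328133 -0.1321128   0.08949347]
table z -0.0010751017551146047
scene 65 [0.5778676  0.11704254 0.03893859]
scene 78 [0.48991907 0.15647127 0.03896331]
scene nut [0.08430089 0.09028264 0.09794672] [ 0.53033695 -0.12621915  0.09028264]
table z -8.220647057755048e-05
```

Run:
```python
from h import *
T=load("pics/top0.npz");S=load("pics/scene0.npz")
c=np.array([.5337,-.1330]);a=np.radians(-60.5);y=np.array([np.cos(a),np.sin(a)]);x=np.array([-y[1],y[0]])
t=np.linspace(0,2*np.pi,60)
def circ(im,d,off,s,p,z,r,col):
    q=np.c_[p[0]+r*np.cos(t),p[1]+r*np.sin(t),np.full(60,z)]
    uv=(proj(d,q)-off+.5)*s-.5
    cv2.polylines(im,[uv.round().astype(int)],True,col,1)
for n,d,crops in (("top",T,[(340,180,90,100),(225,180,70,75)]),("scene",S,[(330,140,90,90),(280,230,70,75)])):
    for k,(a0,b,w,h) in enumerate(crops):
        s=6 if k==0 else 8
        im=cv2.resize(d["pixels"][b:b+h,a0:a0+w,::-1].copy(),None,fx=s,fy=s,interpolation=cv2.INTER_CUBIC)
        o=np.array([a0,b])
        for ang in range(0,360,60):
            A=np.radians(ang+30);p=c+.046*(np.cos(A)*x+np.sin(A)*y)
            pk=ang in(60,240)
            circ(im,d,o,s,p,.034 if pk else .048,.01075 if pk else .009,(0,255,0))
        circ(im,d,o,s,c,.100,.0085,(0,0,255))
        circ(im,d,o,s,c,.094,.022,(0,255,255))
        for p in((.5785,.1135),(.4910,.1535)): circ(im,d,o,s,p,.04,.009,(0,255,0)); circ(im,d,o,s,p,.0,.009,(255,255,0))
        cv2.imwrite(f"pics/{n}ov{k}.png",im)
A=[cv2.imread(f"pics/{n}ov{k}.png") for k in(0,1) for n in("top","scene")]
def hc(a,b):
    h=max(a.shape[0],b.shape[0]);f=lambda i:cv2.copyMakeBorder(i,0,h-i.shape[0],0,0,cv2.BORDER_CONSTANT)
    return np.hstack([f(a),f(b)])
for i in(0,1):
    m=hc(A[2*i],A[2*i+1]);print(m.shape); 
    sc=min(1,800/m.shape[1]); cv2.imwrite(f"pics/cmp{i}.png",cv2.resize(m,None,fx=sc,fy=sc,interpolation=cv2.INTER_AREA))
```

```text
(600, 1080, 3)
(600, 1120, 3)
```

View pics/cmp0.png

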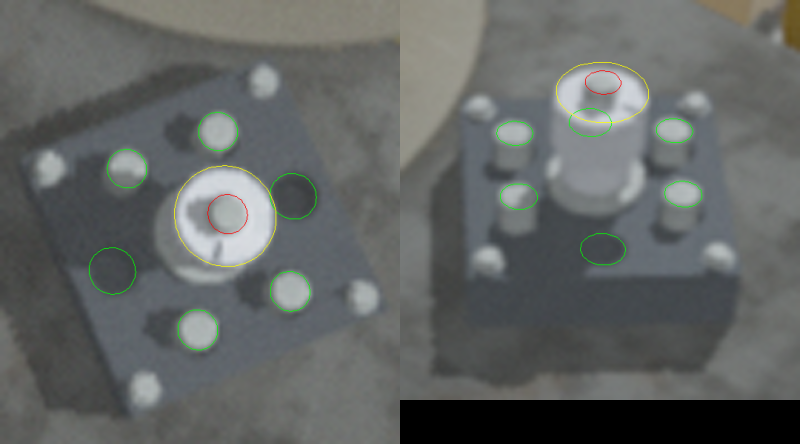

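View pics/cmp1.png

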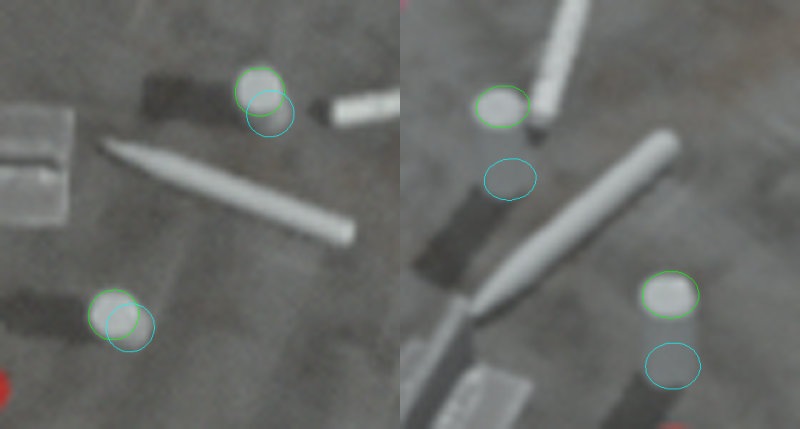

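```bash
cat >> h.py <<'E'
HUB=np.array([.5337,-.1330]);P1=np.array([.5563,-.1730]);P2=np.array([.5110,-.0930]);RA=np.array([.5785,.1135]);RB=np.array([.4910,.1535])
def st():
    from bench import telemetry
    s=telemetry.get_state();M=R.from_rotvec(s["tool_rot"]).as_matrix()
    jaw=np.degrees(np.arctan2(M[1,2],M[0,2]))
    print("t %.2f pos %s down %s jaw %.2f q1 %.3f q7 %.3f F %s T %s grip %.4f"%(s["time"],s["position"].round(4),M[:,0].round(4),jaw,s["joint_positions"][0],s["joint_positions"][6],s["ft_force"].round(2),s["torque"].round(3),s["grip_width"]))
    return s,M,jaw
def to(xy,z,jaw=None):
    "needed shift in units of tool axes"
    s,M,j=st()
    d=np.array([*xy,z])-s["position"]
    print("rows x,y,z:",(M.T@d/.04).round(3),"mm",(d*1000).round(1))
    if jaw is not None: print("twist:",[round(-(((jaw+k-j)+180)%360-180)/5,3) for k in(0,180)])
E
python3 - <<'E'
from h import *
to(RA,.16,29.5)
to(RA,.16,119.5)
E
```

```text
t 0.10 pos [ 0.2888 -0.5818  0.2216] down [-8.0e-04  1.5e-03 -1.0e+00] jaw -63.60 q1 1.124 q7 -0.057 F [ 0.46 -0.11 -0.1 ] T [ 0.043  0.029 -0.024] grip 0.9981
rows x,y,z: [  1.559  14.217 -12.346] mm [289.7 695.3 -61.6]
twist: [np.float64(-18.62), np.float64(17.38)]
t 0.10 pos [ 0.2888 -0.5818  0.2216] down [-8.0e-04  1.5e-03 -1.0e+00] jaw -63.60 q1 1.124 q7 -0.057 F [ 0.46 -0.11 -0.1 ] T [ 0.043  0.029 -0.024] grip 0.9981
rows x,y,z: [  1.559  14.217 -12.346] mm [289.7 695.3 -61.6]
twist: [np.float64(35.38), np.float64(-0.62)]
```

Run:
```python
from h import *
T=load("pics/top0.npz");S=load("pics/scene0.npz")
print(proj(T,[[.289,-.582,.222],[0,0,.3]]),proj(S,[[.289,-.582,.222],[0,0,.3]]))
w=world(T)
for u,v in[(480,268),(500,262),(530,256),(548,255),(570,240),(610,240),(620,140),(600,40),(560,300),(530,370)]: print('T',u,v,w[v,u].round(3))
w=world(S)
for u,v in[(430,150),(432,100),(436,70),(438,40),(480,20),(560,60),(415,110)]: print('S',u,v,w[v,u].round(3))
```

```text
[[689.05472421 415.33704401]
 [271.0619997  621.89455129]] [[558.20057855  38.03560158]
 [717.09932232 226.49414168]]
T 480 268 [ 0.488 -0.342  0.004]
T 500 262 [ 0.494 -0.34   0.108]
T 530 256 [ 0.495 -0.335  0.233]
T 548 255 [ 0.492 -0.333  0.291]
T 570 240 [ 0.511 -0.341  0.332]
T 610 240 [ 0.511 -0.373  0.365]
T 620 140 [ 0.626 -0.35   0.421]
T 600 40 [ 1.567 -1.064 -0.724]
T 560 300 [ 0.428 -0.316  0.354]
T 530 370 [ 0.337 -0.283  0.347]
S 430 150 [ 0.481 -0.356 -0.02 ]
S 432 100 [ 0.491 -0.339  0.135]
S 436 70 [ 0.494 -0.345  0.208]
S 438 40 [ 0.499 -0.341  0.279]
S 480 20 [ 0.415 -0.307  0.354]
S 560 60 [ 0.256 -0.25   0.342]
S 415 110 [ 0.697 -0.858 -0.281]
```

Run:
```python
from h import *
T=load("pics/top0.npz");S=load("pics/scene0.npz")
cv=np.full((600,800,3),255,np.uint8)
for d in(T,S):
    w=world(d).reshape(-1,3); w=w[(d["z_map"].reshape(-1)>0)&(w[:,2]>.06)]
    c=cv2.applyColorMap((np.clip(w[:,2]/.9,0,1)*255).astype(np.uint8),cv2.COLORMAP_JET)[:,0]
    u=(400-w[:,1]*500).astype(int);v=(550-w[:,0]*500).astype(int)
    m=(u>=0)&(u<800)&(v>=0)&(v<600)
    cv[v[m],u[m]]=c[m]
for i in range(-7,8): cv2.putText(cv,f"{i/10}",(400-i*50,590),0,.35,(0,0,0)); 
for i in range(0,11): cv2.putText(cv,f"{i/10}",(5,550-i*50),0,.35,(0,0,0))
cv2.imwrite("pics/map.png",cv)
cv2.imwrite("pics/sc_r.png",cv2.resize(S["pixels"][:160,340:640,::-1],None,fx=2.6,fy=2.6))
cv2.imwrite("pics/tp_r.png",cv2.resize(T["pixels"][:,440:,::-1],None,fx=1.5,fy=1.5))
```

```text
(no output)
```

View pics/map.png

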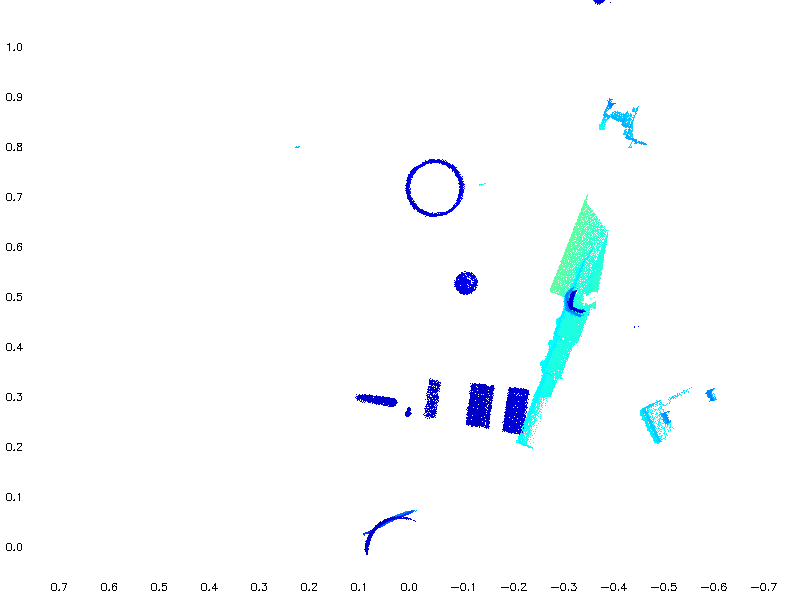

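View pics/sc_r.png

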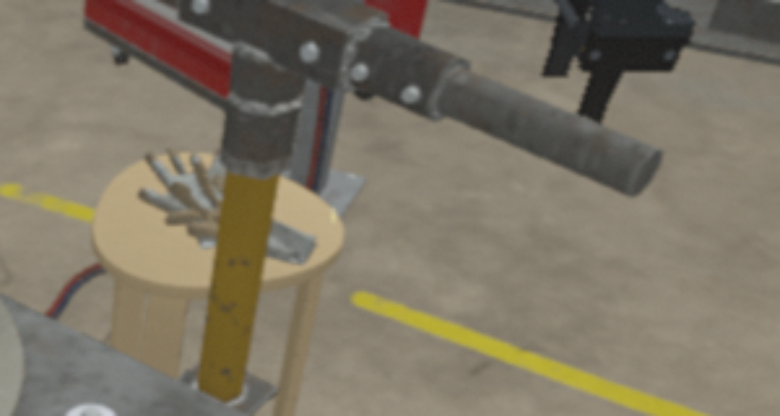

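View pics/tp_r.png

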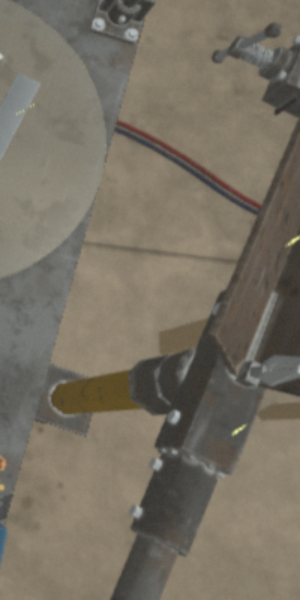

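```bash
python3 -m creep '[{"x":-1,"z":-0.7,"fingers":0.5},{"x":-2,"z":-1.4,"fingers":0.5},{"x":-2.7,"z":-2,"fingers":0.5},{"x":-3.4,"z":-2.6,"fingers":0.5},{"x":-4.1,"z":-3.2,"fingers":0.5},{"x":-4.8,"z":-3.8,"fingers":0.5},{"x":-5.5,"z":-4.4,"fingers":0.5},{"x":-6.3,"z":-4.7,"fingers":0.5},{"x":-6.3,"z":-4.7,"fingers":0.5},{"x":-6.3,"z":-4.7,"fingers":0.5}]'
python3 - <<'E'
from h import *
s,M,j=st(); print(s["joint_positions"].round(3))
to([.38,-.25],.475,29.5)
to([.46,.09],.475,29.5)
E
```

```text
t 0.10 pos [ 0.2888 -0.5818  0.2216] down [-8.0e-04  1.5e-03 -1.0e+00] jaw -63.60 q1 1.124 q7 -0.057 F [ 0.46 -0.11 -0.1 ] T [ 0.043  0.029 -0.024] grip 0.9981
[ 1.124  0.322 -0.07   1.452  0.023  1.371 -0.057]
t 0.10 pos [ 0.2888 -0.5818  0.2216] down [-8.0e-04  1.5e-03 -1.0e+00] jaw -63.60 q1 1.124 q7 -0.057 F [ 0.46 -0.11 -0.1 ] T [ 0.043  0.029 -0.024] grip 0.9981
rows x,y,z: [-6.325  5.731 -6.426] mm [ 91.2 331.8 253.4]
twist: [np.float64(-18.62), np.float64(17.38)]
t 0.10 pos [ 0.2888 -0.5818  0.2216] down [-8.0e-04  1.5e-03 -1.0e+00] jaw -63.60 q1 1.124 q7 -0.057 F [ 0.46 -0.11 -0.1 ] T [ 0.043  0.029 -0.024] grip 0.9981
rows x,y,z: [ -6.314  11.302 -13.15 ] mm [171.2 671.8 253.4]
twist: [np.float64(-18.62), np.float64(17.38)]$[0]: bad value
```

```bash
python3 -m creep '[{"fingers":0.5,"x":-1,"y":0,"z":-0.7,"twist":0},{"fingers":0.5,"x":-2,"y":0,"z":-1.4,"twist":0},{"fingers":0.5,"x":-2.7,"y":0,"z":-2,"twist":0},{"fingers":0.5,"x":-3.4,"y":0,"z":-2.6,"twist":0},{"fingers":0.5,"x":-4.1,"y":0,"z":-3.2,"twist":0},{"fingers":0.5,"x":-4.8,"y":0,"z":-3.8,"twist":0},{"fingers":0.5,"x":-5.5,"y":0,"z":-4.4,"twist":0},{"fingers":0.5,"x":-6.3,"y":0,"z":-4.7,"twist":0},{"fingers":0.5,"x":-6.3,"y":0,"z":-4.7,"twist":0},{"fingers":0.5,"x":-6.3,"y":0,"z":-4.7,"twist":0}]'
python3 - <<'E'
from h import *
s,M,j=st(); print(s["joint_positions"].round(3))
to([.38,-.25],.475,29.5)
to([.46,.09],.475,29.5)
E
```

```text
time: 0.93
position: [0.2055, -0.4138, 0.4768]
tool_rot: [0.861, 1.388, -0.865]
ft_force: [0.7, -1.6, -1.1]
grip_width: 0.508
t 0.93 pos [ 0.2055 -0.4138  0.4768] down [ 0.0022 -0.0044 -1.    ] jaw -63.60 q1 1.135 q7 -0.052 F [ 0.74 -1.56 -1.06] T [-0.022  0.049  0.037] grip 0.5076
[ 1.135 -0.077 -0.075  1.392 -0.006  1.821 -0.052]
t 0.93 pos [ 0.2055 -0.4138  0.4768] down [ 0.0022 -0.0044 -1.    ] jaw -63.60 q1 1.135 q7 -0.052 F [ 0.74 -1.56 -1.06] T [-0.022  0.049  0.037] grip 0.5076
rows x,y,z: [ 0.035  5.73  -1.729] mm [174.5 163.8  -1.8]
twist: [np.float64(-18.62), np.float64(17.38)]
t 0.93 pos [ 0.2055 -0.4138  0.4768] down [ 0.0022 -0.0044 -1.    ] jaw -63.60 q1 1.135 q7 -0.052 F [ 0.74 -1.56 -1.06] T [-0.022  0.049  0.037] grip 0.5076
rows x,y,z: [ 2.000e-03  1.130e+01 -8.453e+00] mm [254.5 503.8  -1.8]
twist: [np.float64(-18.62), np.float64(17.38)]
```

```bash
python3 -m creep '[{"fingers":0.5,"x":0,"y":0.95,"z":-0.28,"twist":-1.2},{"fingers":0.5,"x":0,"y":1.9,"z":-0.57,"twist":-2.4},{"fingers":0.5,"x":0,"y":2.85,"z":-0.86,"twist":-3.6},{"fingers":0.5,"x":0,"y":3.8,"z":-1.15,"twist":-4.9},{"fingers":0.5,"x":0,"y":4.75,"z":-1.44,"twist":-6.2},{"fingers":0.5,"x":0,"y":5.73,"z":-1.73,"twist":-7.5},{"fingers":0.5,"x":0,"y":6.35,"z":-2.48,"twist":-8.8},{"fingers":0.5,"x":0,"y":6.97,"z":-3.22,"twist":-10.1},{"fingers":0.5,"x":0,"y":7.59,"z":-3.97,"twist":-11.4},{"fingers":0.5,"x":0,"y":8.2,"z":-4.72,"twist":-12.7},{"fingers":0.5,"x":0,"y":8.83,"z":-5.47,"twist":-14},{"fingers":0.5,"x":0,"y":9.45,"z":-6.2,"twist":-15.3},{"fingers":0.5,"x":0,"y":10.06,"z":-6.96,"twist":-16.6},{"fingers":0.5,"x":0,"y":10.68,"z":-7.7,"twist":-17.9},{"fingers":0.5,"x":0,"y":11.3,"z":-8.45,"twist":-18.62},{"fingers":0.5,"x":0,"y":11.3,"z":-8.45,"twist":-18.62},{"fingers":0.5,"x":0,"y":11.3,"z":-8.45,"twist":-18.62}]'
python3 - <<'E'
from h import *
s,M,j=st(); print(s["joint_positions"].round(3))
to(RA,.08,29.5)
to(RA,.022,29.5)
E
```

```text
time: 2.35
position: [0.4598, 0.0922, 0.4727]
tool_rot: [-0.407, 1.535, 0.41]
ft_force: [-0.1, 0.9, -0.0]
grip_width: 0.504
t 2.35 pos [0.4598 0.0922 0.4727] down [-3.3e-03  9.0e-04 -1.0e+00] jaw 29.82 q1 0.529 q7 0.309 F [-0.09  0.95 -0.03] T [-0.024 -0.157  0.015] grip 0.5041
[ 0.529 -0.05  -0.732  1.363 -0.036  1.819  0.309]
t 2.35 pos [0.4598 0.0922 0.4727] down [-3.3e-03  9.0e-04 -1.0e+00] jaw 29.82 q1 0.529 q7 0.309 F [-0.09  0.95 -0.03] T [-0.024 -0.157  0.015] grip 0.5041
rows x,y,z: [ 9.808 -1.039  2.863] mm [ 118.7   21.3 -392.7]
twist: [np.float64(0.065), np.float64(-35.935)]
t 2.35 pos [0.4598 0.0922 0.4727] down [-3.3e-03  9.0e-04 -1.0e+00] jaw 29.82 q1 0.529 q7 0.309 F [-0.09  0.95 -0.03] T [-0.024 -0.157  0.015] grip 0.5041
rows x,y,z: [11.258 -1.042  2.867] mm [ 118.7   21.3 -450.7]
twist: [np.float64(0.065), np.float64(-35.935)]
```

```bash
python3 -m creep '[{"fingers":0.45,"x":1,"y":-0.1,"z":0.3,"twist":0},{"fingers":0.45,"x":2,"y":-0.2,"z":0.6,"twist":0},{"fingers":0.45,"x":3,"y":-0.3,"z":0.9,"twist":0},{"fingers":0.45,"x":4,"y":-0.4,"z":1.2,"twist":0},{"fingers":0.45,"x":5,"y":-0.5,"z":1.5,"twist":0},{"fingers":0.45,"x":6,"y":-0.6,"z":1.8,"twist":0},{"fingers":0.45,"x":7,"y":-0.8,"z":2.1,"twist":0},{"fingers":0.45,"x":7.9,"y":-0.95,"z":2.5,"twist":0},{"fingers":0.45,"x":8.8,"y":-1.04,"z":2.8,"twist":0.06},{"fingers":0.45,"x":9.8,"y":-1.04,"z":2.86,"twist":0.06},{"fingers":0.45,"x":9.8,"y":-1.04,"z":2.86,"twist":0.06},{"fingers":0.45,"x":9.8,"y":-1.04,"z":2.86,"twist":0.06}]'
python3 - <<'E'
from h import *
s,M,j=st(); print(s["joint_positions"].round(3))
to(RA,.022,29.5)
from bench import viewer
T=viewer.get_image("top");S=viewer.get_image("scene")
np.savez("pics/T1.npz",**T);np.savez("pics/S1.npz",**S)
a=cv2.resize(T["pixels"][140:260,200:340,::-1],(400,343));b=cv2.resize(S["pixels"][180:320,240:400,::-1],(400,350))
cv2.imwrite("pics/p1.png",np.hstack([a,b[:343]]))
E
```

```text
time: 3.35
position: [0.5776, 0.108, 0.0793]
tool_rot: [-0.398, 1.541, 0.399]
ft_force: [0.3, 1.3, 1.6]
grip_width: 0.451
t 3.35 pos [0.5776 0.108  0.0793] down [-7.5e-03 -8.0e-04 -1.0e+00] jaw 29.10 q1 0.371 q7 0.061 F [0.34 1.3  1.62] T [ 0.068 -0.168  0.024] grip 0.4507
[ 0.371  0.399 -0.725  1.748  0.289  1.113  0.061]
t 3.35 pos [0.5776 0.108  0.0793] down [-7.5e-03 -8.0e-04 -1.0e+00] jaw 29.10 q1 0.371 q7 0.061 F [0.34 1.3  1.62] T [ 0.068 -0.168  0.024] grip 0.4507
rows x,y,z: [1.431 0.105 0.097] mm [  0.9   5.5 -57.3]
twist: [np.float64(-0.08), np.float64(35.92)]
```

View pics/p1.png

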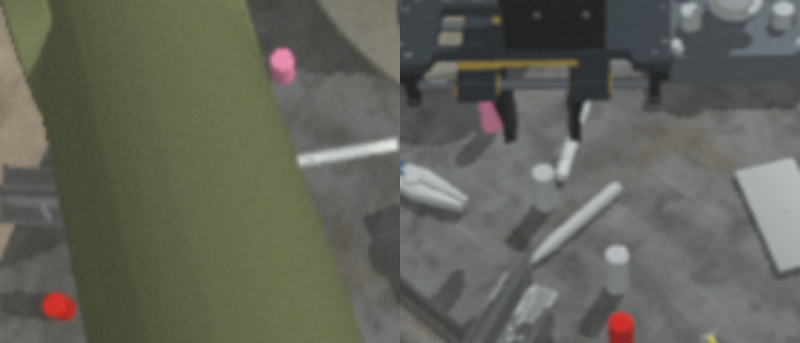

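```bash
python3 -m creep '[{"fingers":0.45,"x":0,"y":0,"z":0,"twist":0},{"fingers":0.45,"x":0,"y":0,"z":0,"twist":0}]'
python3 - <<'E'
from h import *
to(RA,.022,29.5)
E
```

```text
time: 3.62
position: [0.5816, 0.1099, 0.0852]
tool_rot: [-0.4, 1.529, 0.398]
ft_force: [0.1, 0.4, 0.2]
grip_width: 0.46
t 3.62 pos [0.5816 0.1099 0.0852] down [ 4.5e-03 -4.0e-04 -1.0e+00] jaw 29.17 q1 0.371 q7 0.061 F [0.11 0.37 0.17] T [ 0.012 -0.124 -0.   ] grip 0.4598
rows x,y,z: [ 1.579  0.12  -0.029] mm [ -3.1   3.6 -63.2]
twist: [np.float64(-0.067), np.float64(35.933)]
```

```bash
python3 -m creep '[{"fingers":0.45,"x":0.5,"y":0.06,"z":-0.03,"twist":-0.07},{"fingers":0.45,"x":0.8,"y":0.12,"z":-0.03,"twist":-0.07},{"fingers":0.45,"x":0.8,"y":0.12,"z":-0.03,"twist":-0.07},{"fingers":0.45,"x":0.8,"y":0.12,"z":-0.03,"twist":-0.07}]'
python3 - <<'E'
from h import *
to(RA,.022,29.5)
E
```

```text
time: 3.95
position: [0.5762, 0.1136, 0.0505]
tool_rot: [-0.405, 1.534, 0.404]
ft_force: [0.4, -0.3, 0.5]
grip_width: 0.451
t 3.95 pos [0.5762 0.1136 0.0505] down [-8.e-04 -4.e-04 -1.e+00] jaw 29.57 q1 0.352 q7 0.038 F [ 0.36 -0.33  0.46] T [ 0.053 -0.169 -0.041] grip 0.4507
rows x,y,z: [ 0.714 -0.032  0.05 ] mm [  2.3  -0.1 -28.5]
twist: [np.float64(0.014), np.float64(-35.986)]
```

```bash
python3 -m creep '[{"fingers":0.45,"x":0.35,"y":0,"z":0.03,"twist":0},{"fingers":0.45,"x":0.7,"y":0,"z":0.03,"twist":0},{"fingers":0.45,"x":0.7,"y":0,"z":0.03,"twist":0},{"fingers":0.45,"x":0.7,"y":0,"z":0.03,"twist":0}]' 30
python3 - <<'E'
from h import *
to(RA,.022,29.5)
from bench import viewer
S=viewer.get_image("scene")
np.savez("pics/S2.npz",**S)
cv2.imwrite("pics/p2.png",cv2.resize(S["pixels"][180:320,240:400,::-1],(640,560),interpolation=cv2.INTER_CUBIC))
E
```

```text
time: 4.28
position: [0.5766, 0.114, 0.0211]
tool_rot: [-0.404, 1.535, 0.405]
ft_force: [0.2, 0.4, -0.1]
grip_width: 0.449
t 4.28 pos [0.5766 0.114  0.0211] down [-2.8e-03 -3.0e-04 -1.0e+00] jaw 29.56 q1 0.335 q7 0.016 F [ 0.24  0.39 -0.11] T [ 0.015 -0.091 -0.031] grip 0.4493
rows x,y,z: [-0.023 -0.033  0.035] mm [ 1.9 -0.5  0.9]
twist: [np.float64(0.011), np.float64(-35.989)]
```

View pics/p2.png

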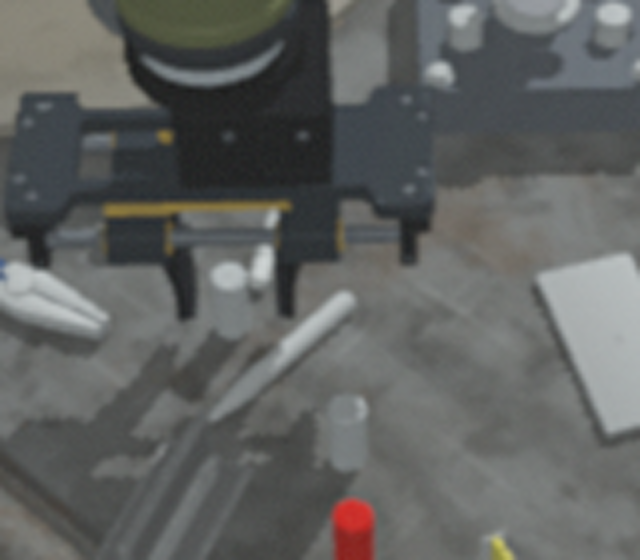

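```bash
python3 -m creep '[{"fingers":0.45,"x":0,"y":-0.03,"z":0.03,"twist":0},{"fingers":0.15,"x":0,"y":-0.03,"z":0.03,"twist":0},{"fingers":0.1,"x":0,"y":-0.03,"z":0.03,"twist":0},{"fingers":0.1,"x":0,"y":-0.03,"z":0.03,"twist":0},{"fingers":0.1,"x":0,"y":-0.03,"z":0.03,"twist":0},{"fingers":0.1,"x":0,"y":-0.03,"z":0.03,"twist":0},{"fingers":0.1,"x":0,"y":-0.03,"z":0.03,"twist":0}]' 30
python3 - <<'E'
from h import *
to(P2,.1,29.5)
E
```

```text
time: 4.92
position: [0.5794, 0.1138, 0.0227]
tool_rot: [-0.404, 1.532, 0.404]
ft_force: [0.6, 0.2, 1.0]
grip_width: 0.192
t 4.92 pos [0.5794 0.1138 0.0227] down [ 3.e-04 -1.e-04 -1.e+00] jaw 29.55 q1 0.335 q7 0.017 F [0.55 0.22 1.03] T [-0.021 -0.173  0.042] grip 0.1919
rows x,y,z: [-1.932 -3.654 -4.038] mm [ -68.4 -206.8   77.3]
twist: [np.float64(0.011), np.float64(-35.989)]
```

```bash
python3 -m creep '[{"fingers":0.1,"x":-1,"y":0,"z":0,"twist":0},{"fingers":0.1,"x":-1.9,"y":0,"z":0,"twist":0},{"fingers":0.1,"x":-2.3,"y":-0.5,"z":-0.6,"twist":0},{"fingers":0.1,"x":-2.3,"y":-1.1,"z":-1.2,"twist":0},{"fingers":0.1,"x":-2.3,"y":-1.7,"z":-1.9,"twist":0},{"fingers":0.1,"x":-2.3,"y":-2.3,"z":-2.55,"twist":0},{"fingers":0.1,"x":-2.3,"y":-2.9,"z":-3.2,"twist":0},{"fingers":0.1,"x":-2.3,"y":-3.4,"z":-3.7,"twist":0},{"fingers":0.1,"x":-2.3,"y":-3.65,"z":-4,"twist":0},{"fingers":0.1,"x":-2.3,"y":-3.65,"z":-4,"twist":0},{"fingers":0.1,"x":-2.3,"y":-3.65,"z":-4,"twist":0},{"fingers":0.1,"x":-2.3,"y":-3.65,"z":-4,"twist":0}]' 30
python3 - <<'E'
from h import *
to(P2,.065,29.5)
from bench import viewer
S=viewer.get_image("scene");T=viewer.get_image("top")
np.savez("pics/S3.npz",**S);np.savez("pics/T3.npz",**T)
cv2.imwrite("pics/p3.png",np.hstack([cv2.resize(S["pixels"][100:240,290:450,::-1],(400,350),interpolation=cv2.INTER_CUBIC),cv2.resize(T["pixels"][180:320,290:450,::-1],(400,350),interpolation=cv2.INTER_CUBIC)]))
E
```

```text
time: 5.92
position: [0.5123, -0.0909, 0.1145]
tool_rot: [-0.405, 1.532, 0.406]
ft_force: [0.8, 0.1, -1.3]
grip_width: 0.192
t 5.92 pos [ 0.5123 -0.0909  0.1145] down [ 2.e-04  7.e-04 -1.e+00] jaw 29.62 q1 0.746 q7 0.541 F [ 0.77  0.07 -1.33] T [ 0.017 -0.133  0.011] grip 0.1922
rows x,y,z: [ 1.238 -0.03  -0.055] mm [ -1.3  -2.1 -49.5]
twist: [np.float64(0.024), np.float64(-35.976)]
```

View pics/p3.png

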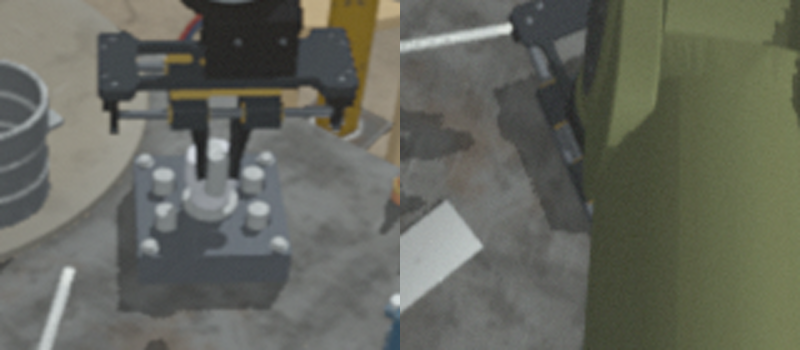

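```bash
cat >> h.py <<'E'
def overlay(S,tcp,off,box,s,fn,dz=.0225,pockets=True):
    a,b,w,h=box;im=cv2.resize(S["pixels"][b:b+h,a:a+w,::-1].copy(),None,fx=s,fy=s,interpolation=cv2.INTER_CUBIC)
    t=np.linspace(0,2*np.pi,60)
    def c(p,z,r,col):
        q=np.c_[p[0]+r*np.cos(t),p[1]+r*np.sin(t),np.full(60,z)]
        cv2.polylines(im,[((proj(S,q)-[a,b]+.5)*s-.5).round().astype(int)],True,col,1)
    for z in(tcp[2]-dz,tcp[2]-dz+.04): c(tcp[:2]+off,z,.009,(0,255,0))
    for p in(P1,P2): c(p,.034,.01075,(255,255,0))
    cv2.imwrite(fn,im)
E
python3 - <<'E'
from h import *
S=load("pics/S3.npz")
overlay(S,np.array([.5123,-.0909,.1145]),np.zeros(2),(340,140,70,80),7,"pics/p3o.png")
E
```

View pics/p3o.png

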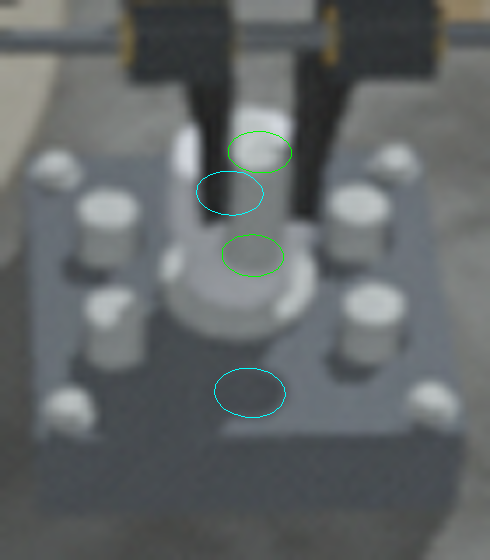

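```bash
python3 -m creep '[{"fingers":0.1,"x":0.4,"y":-0.03,"z":-0.03,"twist":0},{"fingers":0.1,"x":0.8,"y":-0.03,"z":-0.04,"twist":0},{"fingers":0.1,"x":1.2,"y":-0.03,"z":-0.04,"twist":0},{"fingers":0.1,"x":1.2,"y":-0.03,"z":-0.04,"twist":0},{"fingers":0.1,"x":1.2,"y":-0.03,"z":-0.04,"twist":0}]' 30
python3 - <<'E'
from h import *
to(P2,.040,29.5)
from bench import viewer,telemetry
p=telemetry.get_state()["position"]
S=viewer.get_image("scene")
np.savez("pics/S4.npz",**S)
overlay(S,p,np.zeros(2),(340,140,70,80),7,"pics/p4o.png")
E
```

```text
time: 6.43
position: [0.511, -0.0926, 0.066]
tool_rot: [-0.405, 1.534, 0.407]
ft_force: [-1.0, -0.6, -0.6]
grip_width: 0.195
t 6.43 pos [ 0.511  -0.0926  0.066 ] down [-0.0017  0.0012 -1.    ] jaw 29.67 q1 0.729 q7 0.507 F [-0.98 -0.55 -0.62] T [ 0.028 -0.131  0.002] grip 0.1947
rows x,y,z: [ 0.65  -0.011 -0.004] mm [  0.   -0.4 -26. ]
twist: [np.float64(0.035), np.float64(-35.965)]
```

View pics/p4o.png

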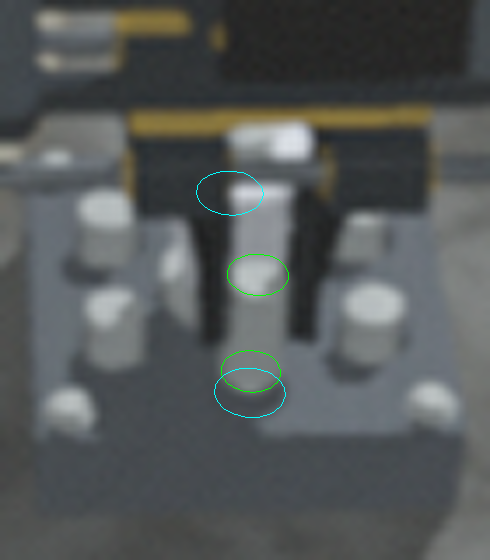

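```bash
python3 -m creep '[{"fingers":0.1,"x":0,"y":-0.01,"z":0.025,"twist":0},{"fingers":0.1,"x":0.15,"y":-0.01,"z":0.025,"twist":0},{"fingers":0.1,"x":0.3,"y":-0.01,"z":0.025,"twist":0},{"fingers":0.1,"x":0.4,"y":-0.01,"z":0.025,"twist":0},{"fingers":0.1,"x":0.4,"y":-0.01,"z":0.025,"twist":0}]' 30
python3 - <<'E'
from h import *
to(P2,.040,29.5)
E
```

```text
time: 6.9
position: [0.5115, -0.0938, 0.0495]
tool_rot: [-0.404, 1.534, 0.405]
ft_force: [-0.2, -1.0, -1.6]
grip_width: 0.191
t 6.90 pos [ 0.5115 -0.0938  0.0495] down [-1.8e-03  4.0e-04 -1.0e+00] jaw 29.54 q1 0.720 q7 0.491 F [-0.19 -0.97 -1.6 ] T [ 0.01  -0.106  0.04 ] grip 0.1913
rows x,y,z: [ 0.237  0.024 -0.   ] mm [-0.5  0.8 -9.5]
twist: [np.float64(0.009), np.float64(-35.991)]
```

```bash
python3 -m creep '[{"fingers":0.1,"x":0.13,"y":0.01,"z":0,"twist":0},{"fingers":0.1,"x":0.26,"y":0.01,"z":0,"twist":0},{"fingers":0.1,"x":0.26,"y":0.01,"z":0,"twist":0}]' 30
python3 - <<'E'
from h import *
to(P2,.040,29.5)
from bench import viewer,telemetry
p=telemetry.get_state()["position"]
S=viewer.get_image("scene")
overlay(S,p,np.zeros(2),(340,140,70,80),7,"pics/p5o.png")
E
```

```text
time: 7.15
position: [0.5113, -0.0933, 0.039]
tool_rot: [-0.404, 1.534, 0.405]
ft_force: [-0.9, -0.7, -0.8]
grip_width: 0.195
t 7.15 pos [ 0.5113 -0.0933  0.039 ] down [-1.8e-03  5.0e-04 -1.0e+00] jaw 29.55 q1 0.714 q7 0.480 F [-0.93 -0.66 -0.75] T [ 0.043 -0.116 -0.025] grip 0.1946
rows x,y,z: [-0.026  0.012 -0.003] mm [-0.3  0.3  1. ]
twist: [np.float64(0.011), np.float64(-35.989)]
```

View pics/p5o.png

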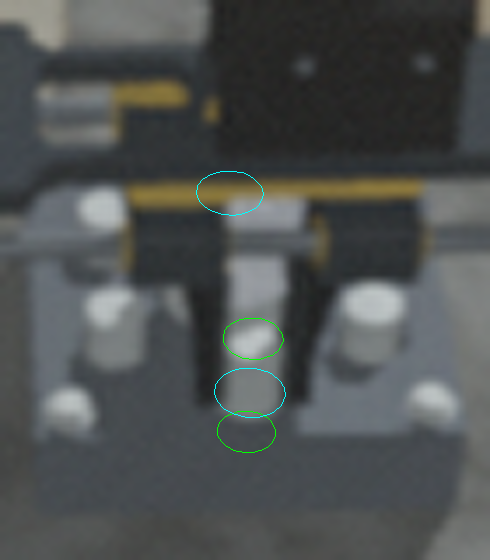

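Well centred and inserted. Release a little, then lift.

```bash
python3 -m creep '[{"fingers":0.25,"x":0,"y":0,"z":0,"twist":0},{"fingers":0.35,"x":0,"y":0,"z":0,"twist":0},{"fingers":0.35,"x":0,"y":0,"z":0,"twist":0},{"fingers":0.35,"x":0,"y":0,"z":0,"twist":0},{"fingers":0.35,"x":-0.7,"y":0,"z":0,"twist":0},{"fingers":0.35,"x":-1.5,"y":0,"z":0,"twist":0},{"fingers":0.35,"x":-1.9,"y":0,"z":0,"twist":0},{"fingers":0.35,"x":-1.9,"y":0,"z":0,"twist":0}]' 30
python3 - <<'E'
from h import *
to(RB,.12,29.5);to(RB,.0225,60)
from bench import viewer,telemetry
p=telemetry.get_state()["position"]
S=viewer.get_image("scene")
overlay(S,np.r_[P2,.008],np.zeros(2),(340,140,70,80),7,"pics/p6o.png",dz=0)
E
```

```text
time: 7.87
position: [0.5153, -0.0939, 0.1205]
tool_rot: [-0.407, 1.526, 0.4]
ft_force: [1.0, 1.6, 1.1]
grip_width: 0.355
t 7.87 pos [ 0.5153 -0.0939  0.1205] down [ 0.0074 -0.0026 -1.    ] jaw 29.56 q1 0.752 q7 0.545 F [0.99 1.57 1.07] T [ 0.035 -0.128 -0.012] grip 0.3551
rows x,y,z: [-0.009  5.68   2.522] mm [-24.3 247.4  -0.5]
twist: [np.float64(0.011), np.float64(-35.989)]
t 7.87 pos [ 0.5153 -0.0939  0.1205] down [ 0.0074 -0.0026 -1.    ] jaw 29.56 q1 0.752 q7 0.545 F [0.99 1.57 1.07] T [ 0.035 -0.128 -0.012] grip 0.3551
rows x,y,z: [2.429 5.694 2.509] mm [-24.3 247.4 -98. ]
twist: [np.float64(-6.089), np.float64(29.911)]
```

View pics/p6o.png

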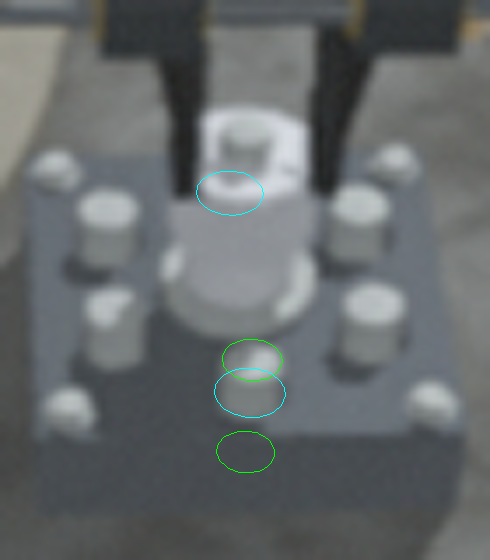

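```bash
python3 -m creep '[{"fingers":0.4,"x":0,"y":0.8,"z":0.35,"twist":0},{"fingers":0.4,"x":0,"y":1.6,"z":0.7,"twist":0},{"fingers":0.4,"x":0,"y":2.4,"z":1.05,"twist":0},{"fingers":0.4,"x":0,"y":3.2,"z":1.4,"twist":0},{"fingers":0.4,"x":0,"y":4,"z":1.75,"twist":0},{"fingers":0.4,"x":0,"y":4.8,"z":2.1,"twist":0},{"fingers":0.45,"x":0.4,"y":5.4,"z":2.4,"twist":0},{"fingers":0.45,"x":1,"y":5.69,"z":2.52,"twist":0},{"fingers":0.45,"x":1.4,"y":5.69,"z":2.52,"twist":0},{"fingers":0.45,"x":1.4,"y":5.69,"z":2.52,"twist":0},{"fingers":0.45,"x":1.4,"y":5.69,"z":2.52,"twist":0}]' 30
python3 - <<'E'
from h import *
to(RB,.0225,29.5)
E
```

```text
time: 8.83
position: [0.4862, 0.1538, 0.0587]
tool_rot: [-0.404, 1.536, 0.405]
ft_force: [-0.7, -0.1, 0.0]
grip_width: 0.448
t 8.83 pos [0.4862 0.1538 0.0587] down [-3.6e-03 -4.0e-04 -1.0e+00] jaw 29.58 q1 0.394 q7 -0.029 F [-0.67 -0.05  0.02] T [ 0.05  -0.165 -0.005] grip 0.4484
rows x,y,z: [ 0.905 -0.067  0.103] mm [  4.8  -0.3 -36.2]
twist: [np.float64(0.016), np.float64(-35.984)]
```

```bash
python3 -m creep '[{"fingers":0.45,"x":0.2,"y":-0.06,"z":0.1,"twist":0},{"fingers":0.45,"x":0.5,"y":-0.06,"z":0.1,"twist":0},{"fingers":0.45,"x":0.9,"y":-0.06,"z":0.1,"twist":0},{"fingers":0.45,"x":0.9,"y":-0.06,"z":0.1,"twist":0},{"fingers":0.45,"x":0.9,"y":-0.06,"z":0.1,"twist":0}]' 30
python3 - <<'E'
from h import *
to(RB,.0225,29.5)
E
```

```text
time: 9.25
position: [0.4919, 0.1534, 0.0234]
tool_rot: [-0.404, 1.535, 0.404]
ft_force: [0.3, -0.2, 0.3]
grip_width: 0.448
t 9.25 pos [0.4919 0.1534 0.0234] down [-1.7e-03 -3.0e-04 -1.0e+00] jaw 29.50 q1 0.361 q7 -0.073 F [ 0.28 -0.2   0.27] T [ 0.054 -0.149  0.031] grip 0.4484
rows x,y,z: [ 0.023  0.012 -0.018] mm [-0.9  0.1 -0.9]
twist: [np.float64(0.001), np.float64(-35.999)]
```

```bash
python3 -m creep '[{"fingers":0.15,"x":0,"y":0.01,"z":-0.02,"twist":0},{"fingers":0.1,"x":0,"y":0.01,"z":-0.02,"twist":0},{"fingers":0.1,"x":0,"y":0.01,"z":-0.02,"twist":0},{"fingers":0.1,"x":0,"y":0.01,"z":-0.02,"twist":0},{"fingers":0.1,"x":0,"y":0.01,"z":-0.02,"twist":0},{"fingers":0.1,"x":0,"y":0.01,"z":-0.02,"twist":0},{"fingers":0.1,"x":-0.5,"y":0.01,"z":-0.02,"twist":0},{"fingers":0.1,"x":-1.4,"y":0.01,"z":-0.02,"twist":0},{"fingers":0.1,"x":-2.4,"y":0.01,"z":-0.02,"twist":0},{"fingers":0.1,"x":-3.2,"y":0.01,"z":-0.02,"twist":0},{"fingers":0.1,"x":-3.2,"y":0.01,"z":-0.02,"twist":0},{"fingers":0.1,"x":-3.2,"y":0.01,"z":-0.02,"twist":0}]' 30
python3 - <<'E'
from h import *
s,_,_=st();print(s["joint_positions"].round(2))
to(P1,.155,29.5)
E
```

```text
time: 10.25
position: [0.4927, 0.1543, 0.154]
tool_rot: [-0.405, 1.529, 0.403]
ft_force: [-1.0, -0.9, -1.8]
grip_width: 0.194
t 10.25 pos [0.4927 0.1543 0.154 ] down [ 4.3e-03 -4.0e-04 -1.0e+00] jaw 29.54 q1 0.454 q7 0.059 F [-1.01 -0.89 -1.78] T [ 0.024 -0.074 -0.01 ] grip 0.1939
[ 0.45  0.15 -0.87  1.85  0.13  1.19  0.06]
t 10.25 pos [0.4927 0.1543 0.154 ] down [ 4.3e-03 -4.0e-04 -1.0e+00] jaw 29.54 q1 0.454 q7 0.059 F [-1.01 -0.89 -1.78] T [ 0.024 -0.074 -0.01 ] grip 0.1939
rows x,y,z: [-0.016 -7.902 -2.651] mm [  63.6 -327.3    1. ]
twist: [np.float64(0.008), np.float64(-35.992)]
```

```bash
python3 -m creep '[{"fingers":0.1,"x":0,"y":-0.8,"z":-0.27,"twist":0},{"fingers":0.1,"x":0,"y":-1.7,"z":-0.57,"twist":0},{"fingers":0.1,"x":0,"y":-2.6,"z":-0.87,"twist":0},{"fingers":0.1,"x":0,"y":-3.5,"z":-1.17,"twist":0},{"fingers":0.1,"x":0,"y":-4.4,"z":-1.47,"twist":0},{"fingers":0.1,"x":0,"y":-5.3,"z":-1.77,"twist":0},{"fingers":0.1,"x":0,"y":-6.1,"z":-2.05,"twist":0},{"fingers":0.1,"x":0,"y":-6.9,"z":-2.31,"twist":0},{"fingers":0.1,"x":0,"y":-7.5,"z":-2.52,"twist":0},{"fingers":0.1,"x":0,"y":-7.9,"z":-2.65,"twist":0},{"fingers":0.1,"x":0,"y":-7.9,"z":-2.65,"twist":0},{"fingers":0.1,"x":0,"y":-7.9,"z":-2.65,"twist":0}]' 30
python3 - <<'E'
from h import *
s,_,_=st();print(s["joint_positions"].round(2))
to(P1,.068,29.5)
from bench import viewer
S=viewer.get_image("scene");T=viewer.get_image("top");np.savez("pics/S7.npz",**S);np.savez("pics/T7.npz",**T)
cv2.imwrite("pics/p7.png",np.hstack([cv2.resize(i["pixels"][:,:,::-1],(400,250),interpolation=cv2.INTER_AREA) for i in(S,T)]))
E
```

```text
time: 11.25
position: [0.5542, -0.1728, 0.1505]
tool_rot: [-0.402, 1.535, 0.406]
ft_force: [0.9, -0.0, -2.1]
grip_width: 0.195
t 11.25 pos [ 0.5542 -0.1728  0.1505] down [-0.0025  0.002  -1.    ] jaw 29.49 q1 0.801 q7 0.638 F [ 0.87 -0.04 -2.14] T [ 0.05  -0.163  0.02 ] grip 0.1949
[ 0.8   0.28 -0.64  1.7   0.18  1.22  0.64]
t 11.25 pos [ 0.5542 -0.1728  0.1505] down [-0.0025  0.002  -1.    ] jaw 29.49 q1 0.801 q7 0.638 F [ 0.87 -0.04 -2.14] T [ 0.05  -0.163  0.02 ] grip 0.1949
rows x,y,z: [ 2.063 -0.035  0.045] mm [  2.1  -0.2 -82.5]
twist: [np.float64(-0.002), np.float64(35.998)]
```

View pics/p7.png

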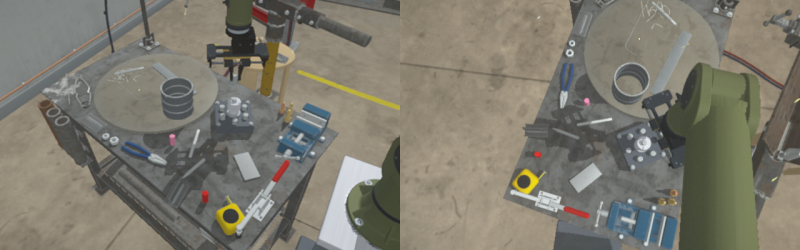

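Run:
```python
from h import *
for n in("T","S"):
    d=load(f"pics/{n}7.npz");w=world(d);px=d["pixels"].astype(int)
    g=(px[...,1]>px[...,2]+15)&(px[...,1]>px[...,0]-5)&(d["z_map"]>0)&(w[...,2]>.2)&(w[...,0]>.3)
    p=w[g]
    for lo in np.arange(.2,.9,.1):
        q=p[(p[:,2]>=lo)&(p[:,2]<lo+.1)]
        if len(q)>5: print(n,round(lo,1),len(q),"x",np.percentile(q[:,0],[1,99]).round(3),"y",np.percentile(q[:,1],[1,99]).round(3))
d=load("pics/T0.npz") if False else load("pics/top0.npz");w=world(d)
m=(w[...,0]>.4)&(w[...,0]<.75)&(w[...,1]<-.2)&(w[...,1]>-.45)&(w[...,2]>.2)
for x in np.arange(.4,.75,.05):
    q=w[m&(abs(w[...,0]-x)<.025)]
    if len(q): print("beam",round(x,2),"y",q[:,1].max().round(3),"z",np.percentile(q[:,2],[2,98]).round(3))
```

```text
T 0.3 446 x [0.447 0.685] y [-0.413 -0.134]
T 0.4 340 x [0.511 0.603] y [-0.367 -0.124]
T 0.5 18167 x [0.376 0.585] y [-0.21  -0.109]
T 0.6 13908 x [0.348 0.449] y [-0.181 -0.108]
S 0.2 7 x [0.527 0.626] y [-0.161 -0.14 ]
S 0.3 876 x [0.517 0.582] y [-0.177 -0.134]
S 0.4 668 x [0.518 0.57 ] y [-0.173 -0.135]
beam 0.4 y -0.297 z [0.339 0.366]
beam 0.45 y -0.309 z [0.241 0.367]
beam 0.5 y -0.3 z [0.226 0.425]
beam 0.55 y -0.303 z [0.324 0.423]
beam 0.6 y -0.322 z [0.361 0.424]
beam 0.65 y -0.342 z [0.365 0.424]
beam 0.7 y -0.361 z [0.407 0.424]
```

```bash
python3 -m creep '[{"fingers":0.1,"x":0.5,"y":-0.03,"z":0.04,"twist":0},{"fingers":0.1,"x":1.1,"y":-0.03,"z":0.04,"twist":0},{"fingers":0.1,"x":1.6,"y":-0.03,"z":0.04,"twist":0},{"fingers":0.1,"x":2,"y":-0.03,"z":0.04,"twist":0},{"fingers":0.1,"x":2,"y":-0.03,"z":0.04,"twist":0},{"fingers":0.1,"x":2,"y":-0.03,"z":0.04,"twist":0}]' 30
python3 - <<'E'
from h import *
to(P1,.048,29.5)
from bench import viewer,telemetry
p=telemetry.get_state()["position"]
S=viewer.get_image("scene");T=viewer.get_image("top");np.savez("pics/S8.npz",**S);np.savez("pics/T8.npz",**T)
overlay(S,p,np.zeros(2),(340,130,70,80),6,"pics/a.png")
overlay(T,p,np.zeros(2),(350,180,80,80),6,"pics/b.png")
cv2.imwrite("pics/p8.png",np.hstack([cv2.imread("pics/a.png"),cv2.imread("pics/b.png")])[:,:800])
E
```

```text
time: 11.85
position: [0.5565, -0.1713, 0.0717]
tool_rot: [-0.405, 1.534, 0.408]
ft_force: [0.5, -0.5, 0.5]
grip_width: 0.194
t 11.85 pos [ 0.5565 -0.1713  0.0717] down [-0.0016  0.0011 -1.    ] jaw 29.71 q1 0.773 q7 0.593 F [ 0.49 -0.49  0.55] T [ 0.1   -0.173 -0.08 ] grip 0.1944
rows x,y,z: [ 0.593 -0.035 -0.025] mm [ -0.2  -1.7 -23.7]
twist: [np.float64(0.042), np.float64(-35.958)]
```

View pics/p8.png

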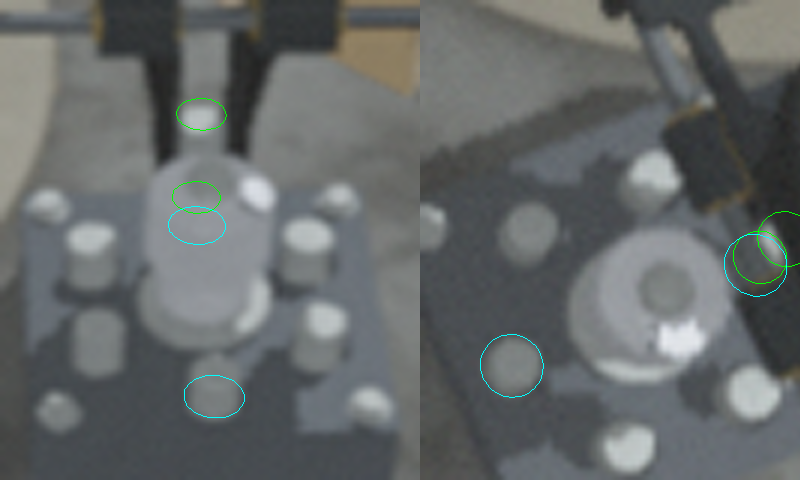

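```bash
python3 -m creep '[{"fingers":0.1,"x":0.05,"y":-0.03,"z":-0.02,"twist":0},{"fingers":0.1,"x":0.2,"y":-0.035,"z":-0.02,"twist":0},{"fingers":0.1,"x":0.35,"y":-0.035,"z":-0.02,"twist":0},{"fingers":0.1,"x":0.48,"y":-0.035,"z":-0.02,"twist":0},{"fingers":0.1,"x":0.55,"y":-0.035,"z":-0.02,"twist":0},{"fingers":0.1,"x":0.55,"y":-0.035,"z":-0.02,"twist":0}]' 30
python3 - <<'E'
from h import *
to(P1,.0395,29.5)
E
```

```text
time: 12.45
position: [0.5564, -0.1748, 0.0491]
tool_rot: [-0.404, 1.534, 0.405]
ft_force: [0.4, 0.6, -0.8]
grip_width: 0.198
t 12.45 pos [ 0.5564 -0.1748  0.0491] down [-1.3e-03  6.0e-04 -1.0e+00] jaw 29.55 q1 0.767 q7 0.581 F [ 0.39  0.55 -0.85] T [ 0.025 -0.126 -0.012] grip 0.1981
rows x,y,z: [0.24  0.041 0.02 ] mm [-0.1  1.8 -9.6]
twist: [np.float64(0.009), np.float64(-35.991)]
```

```bash
python3 -m creep '[{"fingers":0.1,"x":0.05,"y":0.025,"z":0.01,"twist":0},{"fingers":0.1,"x":0.15,"y":0.025,"z":0.01,"twist":0},{"fingers":0.1,"x":0.24,"y":0.025,"z":0.01,"twist":0},{"fingers":0.1,"x":0.24,"y":0.025,"z":0.01,"twist":0}]' 30
python3 - <<'E'
from h import *
to(P1,.0395,29.5)
from bench import viewer,telemetry
p=telemetry.get_state()["position"]
S=viewer.get_image("scene")
overlay(S,p,np.zeros(2),(340,130,70,80),6,"pics/p9.png")
E
```

```text
time: 12.78
position: [0.5563, -0.1738, 0.0397]
tool_rot: [-0.404, 1.534, 0.405]
ft_force: [0.9, 0.1, -0.9]
grip_width: 0.195
t 12.78 pos [ 0.5563 -0.1738  0.0397] down [-1.2e-03  3.0e-04 -1.0e+00] jaw 29.55 q1 0.762 q7 0.573 F [ 0.93  0.08 -0.93] T [ 0.008 -0.061  0.003] grip 0.1952
rows x,y,z: [0.004 0.017 0.01 ] mm [ 0.   0.8 -0.2]
twist: [np.float64(0.011), np.float64(-35.989)]
```

View pics/p9.png

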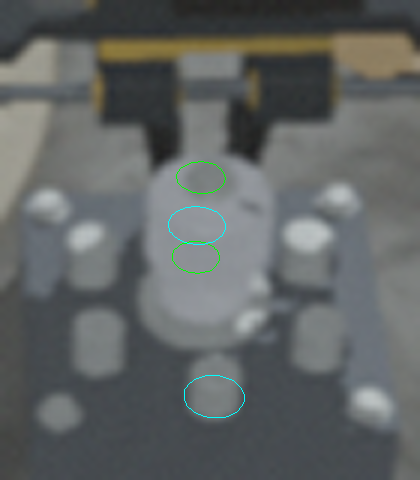

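```bash
python3 -m creep '[{"fingers":0.25,"x":0,"y":0,"z":0,"twist":0},{"fingers":0.35,"x":0,"y":0,"z":0,"twist":0},{"fingers":0.35,"x":0,"y":0,"z":0,"twist":0},{"fingers":0.35,"x":0,"y":0,"z":0,"twist":0},{"fingers":0.35,"x":-0.7,"y":0,"z":0,"twist":0},{"fingers":0.35,"x":-1.6,"y":0,"z":0,"twist":0},{"fingers":0.6,"x":-2.6,"y":0,"z":0,"twist":0},{"fingers":0.8,"x":-3.2,"y":0,"z":0,"twist":0},{"fingers":0.8,"x":-3.2,"y":0,"z":0,"twist":0},{"fingers":0.8,"x":-3.2,"y":0,"z":0,"twist":0}]' 30
python3 - <<'E'
from h import *
s,_,_=st();print(s["joint_positions"].round(3))
to(HUB,.15,29.5)
from bench import viewer,telemetry
S=viewer.get_image("scene");T=viewer.get_image("top");np.savez("pics/S10.npz",**S);np.savez("pics/T10.npz",**T)
p=np.r_[P1,.008]
overlay(S,p,np.zeros(2),(340,130,70,80),6,"pics/a.png",dz=0)
overlay(T,p,np.zeros(2),(350,180,80,80),6,"pics/b.png",dz=0)
cv2.imwrite("pics/p10.png",np.hstack([cv2.imread("pics/a.png"),cv2.imread("pics/b.png")])[:,:800])
E
```

```text
time: 13.67
position: [0.558, -0.1742, 0.1705]
tool_rot: [-0.406, 1.53, 0.402]
ft_force: [-0.5, -0.6, -0.8]
grip_width: 0.569
t 13.67 pos [ 0.558  -0.1742  0.1705] down [ 0.0034 -0.0019 -1.    ] jaw 29.55 q1 0.804 q7 0.644 F [-0.5  -0.6  -0.81] T [ 0.029 -0.15  -0.003] grip 0.5693
[ 0.804  0.269 -0.641  1.674  0.17   1.251  0.644]
t 13.67 pos [ 0.558  -0.1742  0.1705] down [ 0.0034 -0.0019 -1.    ] jaw 29.55 q1 0.804 q7 0.644 F [-0.5  -0.6  -0.81] T [ 0.029 -0.15  -0.003] grip 0.5693
rows x,y,z: [ 0.507  1.197 -0.022] mm [-24.3  41.2 -20.5]
twist: [np.float64(0.01), np.float64(-35.99)]
```

View pics/p10.png

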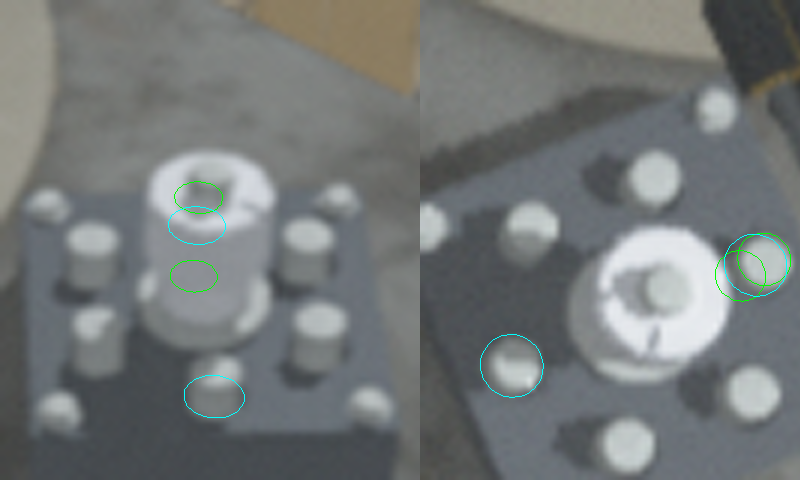

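```bash
python3 -m creep '[{"fingers":0.85,"x":0,"y":0.4,"z":0,"twist":-1.4},{"fingers":0.85,"x":0,"y":0.8,"z":-0.01,"twist":-2.8},{"fingers":0.85,"x":0,"y":1.2,"z":-0.02,"twist":-4.2},{"fingers":0.85,"x":0,"y":1.2,"z":-0.02,"twist":-5.6},{"fingers":0.85,"x":0,"y":1.2,"z":-0.02,"twist":-7},{"fingers":0.85,"x":0,"y":1.2,"z":-0.02,"twist":-8.4},{"fingers":0.85,"x":0,"y":1.2,"z":-0.02,"twist":-9.8},{"fingers":0.85,"x":0.1,"y":1.2,"z":-0.02,"twist":-11.2},{"fingers":0.85,"x":0.2,"y":1.2,"z":-0.02,"twist":-12.6},{"fingers":0.85,"x":0.4,"y":1.2,"z":-0.02,"twist":-14},{"fingers":0.85,"x":0.5,"y":1.2,"z":-0.02,"twist":-15.4},{"fingers":0.85,"x":0.5,"y":1.2,"z":-0.02,"twist":-16},{"fingers":0.85,"x":0.5,"y":1.2,"z":-0.02,"twist":-16},{"fingers":0.85,"x":0.5,"y":1.2,"z":-0.02,"twist":-16}]' 30
python3 - <<'E'
from h import *
s,_,_=st();print(s["joint_positions"].round(3))
to(HUB,.057,109.5)
T=load("pics/T10.npz")
ct=ray(T,uncrop([(663-420,293),(655-420,345),(660-420,322)],(350,180),6),.090);print(ct.round(4));d=ct[1]-ct[0];print(np.degrees(np.arctan2(d[1],d[0])));d=ct[1]-ct[2];print(np.degrees(np.arctan2(d[1],d[0])))
E
```

```text
time: 14.93
position: [0.5316, -0.1324, 0.1471]
tool_rot: [-1.453, 1.029, 1.457]
ft_force: [0.6, 0.1, 0.5]
grip_width: 0.85
t 14.93 pos [ 0.5316 -0.1324  0.1471] down [-0.0023  0.0012 -1.    ] jaw 109.45 q1 0.936 q7 1.953 F [0.59 0.06 0.46] T [ 0.169 -0.083 -0.051] grip 0.8501
[ 0.936  0.248 -0.837  1.779  0.196  1.204  1.953]
t 14.93 pos [ 0.5316 -0.1324  0.1471] down [-0.0023  0.0012 -1.    ] jaw 109.45 q1 0.936 q7 1.953 F [0.59 0.06 0.46] T [ 0.169 -0.083 -0.051] grip 0.8501
rows x,y,z: [ 2.253 -0.048 -0.037] mm [  2.1  -0.6 -90.1]
twist: [np.float64(-0.01), np.float64(35.99)]
[[ 0.5337 -0.1335  0.09  ]
 [ 0.5166 -0.1324  0.09  ]
 [ 0.5242 -0.1334  0.09  ]]
176.57512686831905
173.11332011398167
```

```bash
python3 -m creep '[{"fingers":0.8,"x":0.5,"y":-0.04,"z":-0.04,"twist":0},{"fingers":0.8,"x":1,"y":-0.04,"z":-0.04,"twist":0},{"fingers":0.8,"x":1.5,"y":-0.04,"z":-0.04,"twist":0},{"fingers":0.8,"x":1.9,"y":-0.04,"z":-0.04,"twist":0},{"fingers":0.8,"x":2.2,"y":-0.04,"z":-0.04,"twist":0},{"fingers":0.8,"x":2.2,"y":-0.04,"z":-0.04,"twist":0},{"fingers":0.8,"x":2.2,"y":-0.04,"z":-0.04,"twist":0}]' 30
python3 - <<'E'
from h import *
to(HUB,.057,109.5)
from bench import viewer
S=viewer.get_image("scene")
cv2.imwrite("pics/p11.png",cv2.resize(S["pixels"][100:220,300:450,::-1],None,fx=5,fy=5,interpolation=cv2.INTER_CUBIC))
E
```

```text
time: 15.52
position: [0.5342, -0.1333, 0.0602]
tool_rot: [-1.455, 1.028, 1.457]
ft_force: [-0.1, 1.4, 1.0]
grip_width: 0.801
t 15.52 pos [ 0.5342 -0.1333  0.0602] down [-1.1e-03  6.0e-04 -1.0e+00] jaw 109.53 q1 0.885 q7 1.881 F [-0.11  1.38  1.01] T [ 0.162 -0.124  0.01 ] grip 0.8005
rows x,y,z: [0.079 0.01  0.012] mm [-0.5  0.3 -3.2]
twist: [np.float64(0.006), np.float64(-35.994)]
```

View pics/p11.png

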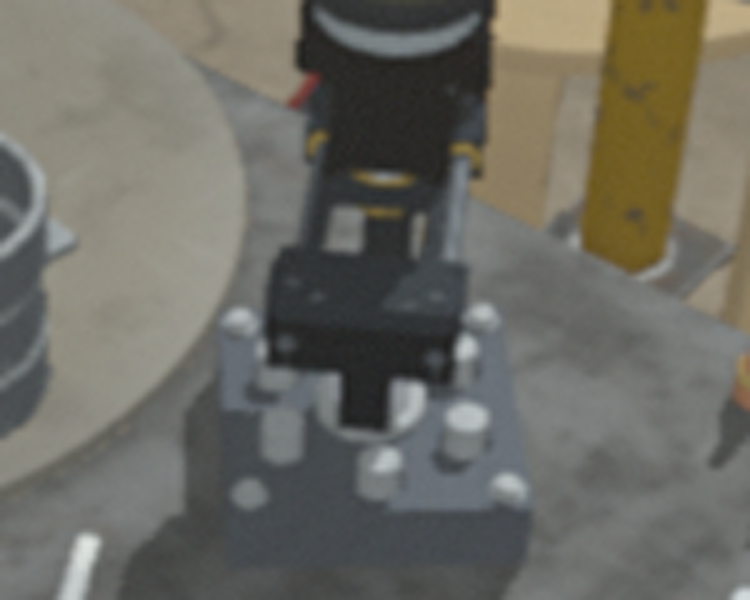

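Straddling the nut. Close at 35 N.

```bash
python3 -m creep '[{"fingers":0.6,"x":0.07,"y":0.01,"z":0.01,"twist":0},{"fingers":0.4,"x":0.07,"y":0.01,"z":0.01,"twist":0},{"fingers":0.4,"x":0.07,"y":0.01,"z":0.01,"twist":0},{"fingers":0.4,"x":0.07,"y":0.01,"z":0.01,"twist":0},{"fingers":0.4,"x":0.07,"y":0.01,"z":0.01,"twist":0},{"fingers":0.4,"x":0.07,"y":0.01,"z":0.01,"twist":0},{"fingers":0.4,"x":0.07,"y":0.01,"z":0.01,"twist":0}]' 30
python3 - <<'E'
from h import *
to(HUB,.057,109.5)
E
```

```text
time: 16.15
position: [0.5346, -0.1342, 0.0582]
tool_rot: [-1.457, 1.029, 1.454]
ft_force: [0.6, -1.3, 1.0]
grip_width: 0.484
t 16.15 pos [ 0.5346 -0.1342  0.0582] down [ 0.0012 -0.0012 -1.    ] jaw 109.52 q1 0.885 q7 1.879 F [ 0.6  -1.3   1.05] T [-0.349 -0.262  0.038] grip 0.4843
rows x,y,z: [0.031 0.011 0.035] mm [-0.9  1.2 -1.2]
twist: [np.float64(0.003), np.float64(-35.997)]
```

```bash
python3 -m creep '[{"fingers":0.4,"x":0.002,"y":0,"z":0,"twist":1},{"fingers":0.4,"x":0.004,"y":0,"z":0,"twist":2},{"fingers":0.4,"x":0.006,"y":0,"z":0,"twist":3},{"fingers":0.4,"x":0.008,"y":0,"z":0,"twist":4},{"fingers":0.4,"x":0.01,"y":0,"z":0,"twist":5},{"fingers":0.4,"x":0.012,"y":0,"z":0,"twist":6},{"fingers":0.4,"x":0.015,"y":0,"z":0,"twist":7},{"fingers":0.4,"x":0.017,"y":0,"z":0,"twist":8},{"fingers":0.4,"x":0.019,"y":0,"z":0,"twist":9},{"fingers":0.4,"x":0.021,"y":0,"z":0,"twist":10},{"fingers":0.4,"x":0.023,"y":0,"z":0,"twist":11},{"fingers":0.4,"x":0.025,"y":0,"z":0,"twist":12},{"fingers":0.4,"x":0.027,"y":0,"z":0,"twist":13},{"fingers":0.4,"x":0.029,"y":0,"z":0,"twist":14},{"fingers":0.4,"x":0.031,"y":0,"z":0,"twist":15},{"fingers":0.4,"x":0.033,"y":0,"z":0,"twist":16},{"fingers":0.4,"x":0.033,"y":0,"z":0,"twist":16},{"fingers":0.4,"x":0.033,"y":0,"z":0,"twist":16}]' 30
python3 - <<'E'
from h import *
to(HUB,.057,109.5)
from bench import viewer
S=viewer.get_image("scene");T=viewer.get_image("top")
cv2.imwrite("pics/p12.png",np.hstack([cv2.resize(S["pixels"][120:200,330:420,::-1],(400,356),interpolation=cv2.INTER_CUBIC),cv2.resize(T["pixels"][190:270,345:435,::-1],(400,356),interpolation=cv2.INTER_CUBIC)]))
E
```

```text
time: 17.65
position: [0.5351, -0.1333, 0.0569]
tool_rot: [-0.407, 1.53, 0.405]
ft_force: [2.7, -1.5, 0.9]
grip_width: 0.486
t 17.65 pos [ 0.5351 -0.1333  0.0569] down [ 2.1e-03 -4.0e-04 -1.0e+00] jaw 29.69 q1 0.691 q7 0.565 F [ 2.71 -1.49  0.94] T [-0.196 -0.808 -0.063] grip 0.4857
rows x,y,z: [-0.002  0.024 -0.025] mm [-1.4  0.3  0.1]
twist: [np.float64(-15.963), np.float64(20.037)]
```

View pics/p12.png

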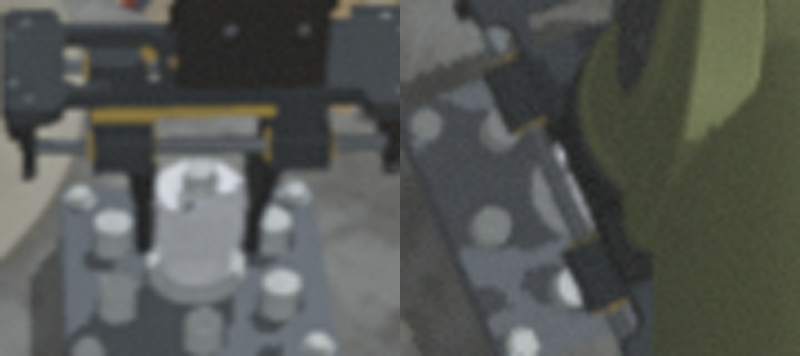

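```bash
python3 -m creep '[{"fingers":0.4,"x":0.002,"y":0,"z":0,"twist":1},{"fingers":0.4,"x":0.004,"y":0,"z":0,"twist":2},{"fingers":0.4,"x":0.006,"y":0,"z":0,"twist":3},{"fingers":0.4,"x":0.008,"y":0,"z":0,"twist":4},{"fingers":0.4,"x":0.01,"y":0,"z":0,"twist":5},{"fingers":0.4,"x":0.012,"y":0,"z":0,"twist":6},{"fingers":0.4,"x":0.015,"y":0,"z":0,"twist":7},{"fingers":0.4,"x":0.017,"y":0,"z":0,"twist":8},{"fingers":0.4,"x":0.019,"y":0,"z":0,"twist":9},{"fingers":0.4,"x":0.021,"y":0,"z":0,"twist":10},{"fingers":0.4,"x":0.023,"y":0,"z":0,"twist":11},{"fingers":0.4,"x":0.023,"y":0,"z":0,"twist":11}]' 30
python3 - <<'E'
from h import *
st()
E
python3 -m creep '[{"fingers":0.4,"x":0.002,"y":0,"z":0,"twist":0.6},{"fingers":0.4,"x":0.003,"y":0,"z":0,"twist":1},{"fingers":0.4,"x":0.003,"y":0,"z":0,"twist":1}]' 30
python3 - <<'E'
from h import *
st()
E
```

```text
time: 18.75
position: [0.5357, -0.1335, 0.056]
tool_rot: [0.35, 1.539, -0.349]
ft_force: [5.5, -1.1, 0.1]
grip_width: 0.484
t 18.75 pos [ 0.5357 -0.1335  0.056 ] down [ 3.6e-03 -6.0e-04 -1.0e+00] jaw -25.54 q1 0.568 q7 -0.358 F [ 5.5  -1.14  0.1 ] T [-0.362 -1.27  -0.079] grip 0.4841
time: 19.0
position: [0.5358, -0.1335, 0.0559]
tool_rot: [0.416, 1.527, -0.415]
ft_force: [5.6, -1.1, -0.2]
grip_width: 0.486
t 19.00 pos [ 0.5358 -0.1335  0.0559] down [ 3.7e-03 -6.0e-04 -1.0e+00] jaw -30.38 q1 0.558 q7 -0.439 F [ 5.58 -1.08 -0.25] T [-0.395 -1.294 -0.062] grip 0.4859
```

```bash
for i in 1; do python3 -m creep '[{"fingers":0.4,"x":0.002,"y":0,"z":0,"twist":0.5},{"fingers":0.4,"x":0.002,"y":0,"z":0,"twist":1},{"fingers":0.4,"x":0.002,"y":0,"z":0,"twist":1}]' 30 >/dev/null; python3 -c "
from h import *
st()"; python3 -m creep '[{"fingers":0.4,"x":0.001,"y":0,"z":0,"twist":0.5},{"fingers":0.4,"x":0.002,"y":0,"z":0,"twist":1},{"fingers":0.4,"x":0.002,"y":0,"z":0,"twist":1}]' 30 >/dev/null; python3 -c "
from h import *
st()"; python3 -m creep '[{"fingers":0.4,"x":0,"y":0,"z":0,"twist":0.5},{"fingers":0.4,"x":0,"y":0,"z":0,"twist":1},{"fingers":0.4,"x":0,"y":0,"z":0,"twist":1}]' 30 >/dev/null; python3 -c "
from h import *
st()"; done
```

```text
t 19.25 pos [ 0.5359 -0.1336  0.0559] down [ 3.9e-03 -9.0e-04 -1.0e+00] jaw -35.36 q1 0.547 q7 -0.523 F [ 4.76 -1.75 -1.07] T [-0.463 -1.263  0.27 ] grip 0.4829
t 19.50 pos [ 0.5366 -0.1325  0.056 ] down [ 5.1e-03 -4.0e-04 -1.0e+00] jaw -40.22 q1 0.536 q7 -0.606 F [ 6.55 -0.84 -0.84] T [-0.103 -1.534  0.703] grip 0.4842
t 19.75 pos [ 0.5371 -0.1323  0.0562] down [ 6.e-03 -2.e-04 -1.e+00] jaw -45.21 q1 0.525 q7 -0.690 F [ 7.78  0.74 -0.63] T [-0.004 -1.636  0.655] grip 0.4885
```

```bash
python3 -m creep '[{"fingers":0.6,"x":0,"y":0,"z":0,"twist":1},{"fingers":0.65,"x":0,"y":0,"z":0,"twist":1},{"fingers":0.65,"x":0,"y":0,"z":0,"twist":1},{"fingers":0.65,"x":0,"y":0,"z":0,"twist":1}]' 30
python3 - <<'E'
from h import *
to([.535,-.1332],.0545)
from bench import viewer
S=viewer.get_image("scene");np.savez("pics/S13.npz",**S)
cv2.imwrite("pics/p13.png",cv2.resize(S["pixels"][120:200,330:420,::-1],None,fx=7,fy=7,interpolation=cv2.INTER_CUBIC))
E
```

```text
time: 20.08
position: [0.5328, -0.133, 0.0545]
tool_rot: [0.685, 1.463, -0.686]
ft_force: [-0.5, 0.5, 0.5]
grip_width: 0.633
t 20.08 pos [ 0.5328 -0.133   0.0545] down [-2.6e-03  6.0e-04 -1.0e+00] jaw -50.30 q1 0.516 q7 -0.773 F [-0.54  0.48  0.47] T [0.004 0.016 0.018] grip 0.6335
rows x,y,z: [0.    0.039 0.039] mm [ 2.2 -0.2 -0. ]
```

View pics/p13.png

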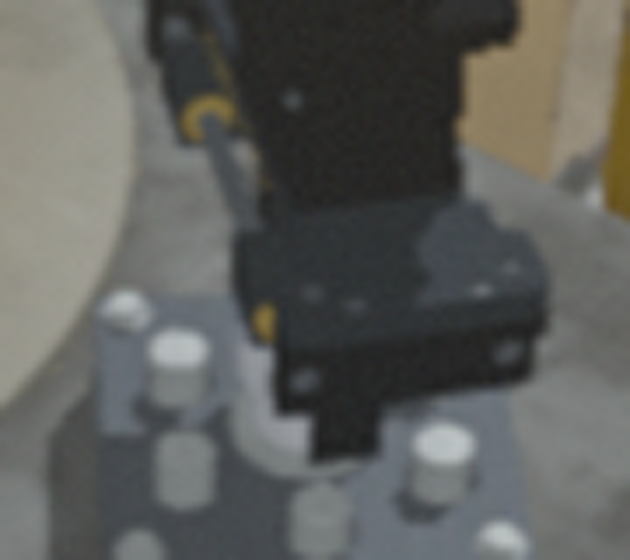

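```bash
python3 -m creep '[{"fingers":0.65,"x":0,"y":0.05,"z":0.06,"twist":1},{"fingers":0.65,"x":0,"y":0.05,"z":0.06,"twist":2.04},{"fingers":0.65,"x":0,"y":0.05,"z":0.06,"twist":2.04},{"fingers":0.5,"x":0,"y":0.05,"z":0.06,"twist":2.04},{"fingers":0.4,"x":0,"y":0.05,"z":0.06,"twist":2.04},{"fingers":0.4,"x":0,"y":0.05,"z":0.06,"twist":2.04},{"fingers":0.4,"x":0,"y":0.05,"z":0.06,"twist":2.04},{"fingers":0.4,"x":0,"y":0.05,"z":0.06,"twist":2.04}]' 30
python3 - <<'E'
from h import *
st()
E
```

```text
time: 20.8
position: [0.5367, -0.1336, 0.0552]
tool_rot: [0.823, 1.41, -0.824]
ft_force: [-1.3, 0.2, 1.2]
grip_width: 0.487
t 20.80 pos [ 0.5367 -0.1336  0.0552] down [-8.e-04  3.e-04 -1.e+00] jaw -60.59 q1 0.493 q7 -0.948 F [-1.3   0.21  1.17] T [0.086 0.275 0.033] grip 0.4873
```

```bash
python3 -m creep '[{"fingers":0.4,"x":0,"y":0,"z":0,"twist":0.6},{"fingers":0.4,"x":0,"y":0,"z":0,"twist":0.6},{"fingers":0.4,"x":0,"y":0,"z":0,"twist":0.6}]' 30 >/dev/null; python3 -c "
from h import *
st()"; python3 -m creep '[{"fingers":0.4,"x":0,"y":0,"z":0,"twist":-0.6},{"fingers":0.4,"x":0,"y":0,"z":0,"twist":-0.6},{"fingers":0.4,"x":0,"y":0,"z":0,"twist":-0.6}]' 30 >/dev/null; python3 -c "
from h import *
st()"
```

```text
t 21.05 pos [ 0.5368 -0.1336  0.0552] down [-8.e-04 -6.e-04 -1.e+00] jaw -63.42 q1 0.486 q7 -0.996 F [-1.    0.93  1.16] T [0.086 0.333 0.935] grip 0.4859
t 21.30 pos [ 0.5368 -0.1335  0.0552] down [-7.e-04  6.e-04 -1.e+00] jaw -60.71 q1 0.493 q7 -0.949 F [-2.09  0.95  1.19] T [0.309 0.46  0.081] grip 0.4874
```

```bash
python3 -m creep '[{"fingers":0.4,"x":-0.002,"y":0,"z":0,"twist":-1},{"fingers":0.4,"x":-0.004,"y":0,"z":0,"twist":-2},{"fingers":0.4,"x":-0.006,"y":0,"z":0,"twist":-3},{"fingers":0.4,"x":-0.008,"y":0,"z":0,"twist":-4},{"fingers":0.4,"x":-0.01,"y":0,"z":0,"twist":-5},{"fingers":0.4,"x":-0.012,"y":0,"z":0,"twist":-6},{"fingers":0.4,"x":-0.015,"y":0,"z":0,"twist":-7},{"fingers":0.4,"x":-0.017,"y":0,"z":0,"twist":-8},{"fingers":0.4,"x":-0.019,"y":0,"z":0,"twist":-9},{"fingers":0.4,"x":-0.021,"y":0,"z":0,"twist":-10},{"fingers":0.4,"x":-0.023,"y":0,"z":0,"twist":-11},{"fingers":0.4,"x":-0.025,"y":0,"z":0,"twist":-12},{"fingers":0.4,"x":-0.027,"y":0,"z":0,"twist":-13},{"fingers":0.4,"x":-0.029,"y":0,"z":0,"twist":-14},{"fingers":0.4,"x":-0.031,"y":0,"z":0,"twist":-15},{"fingers":0.4,"x":-0.033,"y":0,"z":0,"twist":-16},{"fingers":0.4,"x":-0.035,"y":0,"z":0,"twist":-17},{"fingers":0.4,"x":-0.0375,"y":0,"z":0,"twist":-18.05},{"fingers":0.4,"x":-0.0375,"y":0,"z":0,"twist":-18.05},{"fingers":0.4,"x":-0.0375,"y":0,"z":0,"twist":-18.05}]' 30
python3 - <<'E'
from h import *
to(HUB,.055,29.5)
from bench import viewer
S=viewer.get_image("scene");np.savez("pics/S14.npz",**S)
a,b,s=340,130,8
im=cv2.resize(S["pixels"][b:b+70,a:a+70,::-1].copy(),None,fx=s,fy=s,interpolation=cv2.INTER_CUBIC)
for ang in(119.5,):
  for r in(.009,.022):
    A=np.radians(ang);p=proj(S,[HUB[0]+r*np.cos(A),HUB[1]+r*np.sin(A),.0895])[0];p=((p-[a,b]+.5)*s).astype(int);cv2.circle(im,tuple(int(i) for i in p),3,(0,0,255),1)
cv2.imwrite("pics/p14.png",im)
E
```

```text
time: 22.97
position: [0.535, -0.133, 0.0565]
tool_rot: [-0.402, 1.537, 0.406]
ft_force: [-6.8, 3.8, 5.5]
grip_width: 0.483
t 22.97 pos [ 0.535  -0.133   0.0565] down [-0.0046  0.0016 -1.    ] jaw 29.53 q1 0.690 q7 0.560 F [-6.83  3.8   5.46] T [0.777 1.319 0.081] grip 0.4834
rows x,y,z: [ 0.037  0.017 -0.029] mm [-1.3  0.  -1.5]
twist: [np.float64(0.005), np.float64(-35.995)]
```

View pics/p14.png

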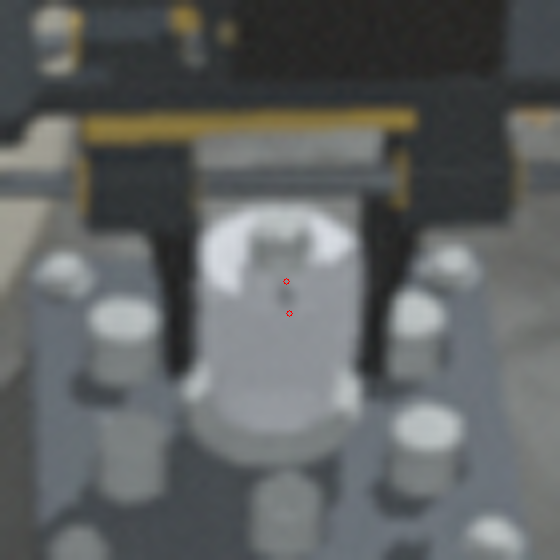

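```bash
python3 -m creep '[{"fingers":0.4,"x":0,"y":0,"z":0,"twist":0},{"fingers":0.4,"x":0,"y":0,"z":0,"twist":0},{"fingers":0.4,"x":0,"y":0,"z":0,"twist":0}]' 30
python3 - <<'E'
from h import *
st()
from bench import workorder
print(workorder.close_job())
E
```

```text
time: 23.27
position: [0.535, -0.133, 0.0565]
tool_rot: [-0.402, 1.537, 0.406]
ft_force: [-6.1, 2.3, 5.1]
grip_width: 0.485
t 23.27 pos [ 0.535  -0.133   0.0565] down [-0.0047  0.0014 -1.    ] jaw 29.52 q1 0.690 q7 0.560 F [-6.06  2.33  5.1 ] T [0.715 1.31  0.066] grip 0.4853
the job is handed in; nothing more can be done
None
```

The job is done and handed in at 23.3 s of the 72 s allowed. Both rollers are seated, and the nut was bottomed, backed off a quarter turn and is still gripped at 30 N.

- **Rollers:** each was placed upright and went in with no contact force. Pictures taken after each release showed them centred and fully down, with their tops level with the fixed rollers. The red and pink look-alikes were not touched.
- **Nut, bottoming out:** it turned about 141–145° clockwise before the stop. There the torque rose to about 0.7 N m and the grip slipped, as expected. I opened the fingers, gripped again and turned 3° further: the torque rose at once to 0.94 N m, which confirmed the stop.
- **Nut, backing off:** I then turned back 90.2° as measured at the jaws, the extra 0.2° allowing for friction. In the last picture the index line lies where a 90° back-off should put it, if it lines up with the housing's x axis when bottomed (my assumption).
- **Disagreements:** the cameras and the arm's own position differ by about 1–2 mm around the hub. That leaves a steady side load of about 6 N and an upward force of about 5 N on the held grip, well below the limits.

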